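# Load the covered sample carousel

## Task

Put every sample bottle from the white tray into the carousel compartment of its stopper's colour: turn the grey cover by its handle until the opening is over that compartment, then set the bottle down gently through it, upright, without dropping it. When all the bottles are in, turn the cover so that its opening lies over the black sector and every compartment is shut. Leave the stock bottle, beaker and timer where they are.

Things in the scene. Friction and masses are not known exactly. Their poses are not given: they have to be found in the camera images.
- carousel: Round sample carousel fixed to the bench: white base disc 316 mm across, its top (the compartment floor) 12 mm up; clear outer wall 280 mm across, up to 90 mm; centre hub 60 mm across; 4 mm white dividers make five 72-degree sectors. Origin: on the axis, at bench height; z up; local +x points along the middle of the black sector.
- black (a point): Top of the black sector, in its middle, 92 mm from the axis, 90 mm up. This sector is filled solid. The other four are open-topped compartments 78 mm deep with coloured floors and coloured tabs on the base rim. Counter-clockwise from above, from black: red (middle at +72 degrees), yellow (+144), green (-144), blue (-72).
- cover (a joint): Rotation of the carousel's grey slotted cover, rad, growing counter-clockwise seen from above. Opening over the middle of the sector: 0 black, +1.257 red, +2.513 yellow, -2.513 green, -1.257 blue. Stops at -2.85 and +2.85, so it cannot go all the way round (yellow to green only back past black). Stiff (friction 0.2 N m): it stays where it is left.
- opening (a point): Middle of the opening in the cover, 92 mm from the axis, at the cover's top face 98 mm above the bench; turns with the cover. The cover is a disc 282 mm across and 6 mm thick (underside 92 mm up). The opening is a wedge 60 degrees wide, from 40 mm off the axis out to the edge.
- handle (a point): Centre of the black bar handle on the cover, on the carousel's axis, 117 mm above the bench; turns with the cover. Bar 60 mm long (its local x), 18 mm wide (local y), 34 mm tall (98 to 132 mm above the bench). Local x points to the middle of the opening; a white mark on the bar lies at that end.
- tray: White pocket tray, fixed to the bench, 160 x 160 mm, walls and dividers 28 mm high and 4 mm thick, floor 4 mm, four pockets about 74 mm square in a 2 x 2 grid. Origin: centre of its underside, z up.
- red_bottle (a point): Centre, half-way up, of the sample bottle with the red stopper (None if absent). Amber glass with a paper band, 74 mm tall, 120 g: round body 46 mm across and 36 mm high, shoulder narrowing to 43 mm, then an upright red stopper 18 mm across from 43 to 74 mm above its underside, by which it is lifted. Local z points from base to stopper. It stands upright in one pocket of the tray.
- yellow_bottle (a point): Centre, half-way up, of the sample bottle with the yellow stopper (None if absent). Amber glass with a paper band, 74 mm tall, 120 g: round body 46 mm across and 36 mm high, shoulder narrowing to 43 mm, then an upright yellow stopper 18 mm across from 43 to 74 mm above its underside, by which it is lifted. Local z points from base to stopper. It stands upright in one pocket of the tray.
- green_bottle (a point): Centre, half-way up, of the sample bottle with the green stopper (None if absent). Amber glass with a paper band, 74 mm tall, 120 g: round body 46 mm across and 36 mm high, shoulder narrowing to 43 mm, then an upright green stopper 18 mm across from 43 to 74 mm above its underside, by which it is lifted. Local z points from base to stopper. It stands upright in one pocket of the tray.
- blue_bottle (a point): Centre, half-way up, of the sample bottle with the blue stopper (None if absent). Amber glass with a paper band, 74 mm tall, 120 g: round body 46 mm across and 36 mm high, shoulder narrowing to 43 mm, then an upright blue stopper 18 mm across from 43 to 74 mm above its underside, by which it is lifted. Local z points from base to stopper. It stands upright in one pocket of the tray.
- place_red (a point): Point on the floor of the red compartment of the carousel, in the middle of its sector, 92 mm from the axis and 12 mm above the bench.
- place_yellow (a point): Point on the floor of the yellow compartment of the carousel, in the middle of its sector, 92 mm from the axis and 12 mm above the bench.
- place_green (a point): Point on the floor of the green compartment of the carousel, in the middle of its sector, 92 mm from the axis and 12 mm above the bench.
- place_blue (a point): Point on the floor of the blue compartment of the carousel, in the middle of its sector, 92 mm from the axis and 12 mm above the bench.
- stock_mid (a point): Centre of a bystander: clear bottle with a blue cap, 72 mm across, 130 mm tall.
- beaker_mid (a point): Centre of a bystander: glass beaker, 80 mm across, 100 mm tall.
- timer_mid (a point): Centre of a bystander: grey bench timer, 50 x 80 x 30 mm.

How it is judged:
On the way:
1. every bottle stands upright in the compartment of its own colour (horizontal distance between red_bottle and place_red below 0.05 m and angle between each of red_bottle, yellow_bottle, green_bottle, blue_bottle's own z axis and vertical below 0.2 rad and z of each of red_bottle, yellow_bottle, green_bottle, blue_bottle in the frame of carousel below 0.06 m and linear speed of each of bottle_red, bottle_yellow, bottle_green, bottle_blue below 0.03 m/s and horizontal distance between yellow_bottle and place_yellow below 0.05 m and horizontal distance between green_bottle and place_green below 0.05 m and horizontal distance between blue_bottle and place_blue below 0.05 m), for 0.2 s.
At the end, for the whole second after the job is handed in: Every bottle present stands at rest on the floor of the compartment of its colour (within 50 mm of its middle point, tilt below 0.2 rad), and the cover is at rest with its opening over the black sector, within 0.12 rad (all of step 1 and value of joint cover between -0.12 and 0.12 rad and velocity of joint cover between -0.05 and 0.05 rad/s); the robot touches nothing.
It fails at once if a bottle is dropped into the carousel (faster than 0.8 m/s there) ((linear speed of bottle_red above 0.8 m/s and horizontal distance between red_bottle and carousel below 0.16 m and height (world z) of red_bottle below 0.13 m) or (linear speed of bottle_yellow above 0.8 m/s and horizontal distance between yellow_bottle and carousel below 0.16 m and height (world z) of yellow_bottle below 0.13 m) or (linear speed of bottle_green above 0.8 m/s and horizontal distance between green_bottle and carousel below 0.16 m and height (world z) of green_bottle below 0.13 m) or (linear speed of bottle_blue above 0.8 m/s and horizontal distance between blue_bottle and carousel below 0.16 m and height (world z) of blue_bottle below 0.13 m)).
It fails at once if the stock bottle, beaker or timer is moved by more than 30 mm (distance of any of stock_mid, beaker_mid, timer_mid from where it was at the start of the episode above 0.03 m).
Of bottle_red, bottle_yellow, bottle_green, bottle_blue only 3 to 4 are there at a start; the rules pass over those that are not, and their reading is None.
At some moment in a run one of bottle_red, bottle_yellow, bottle_green, bottle_blue may be knocked a few centimetres aside while the robot is not near it.
It also fails if it takes over 210 s, if anything falls off the work surface, if the arm or the gripper's body presses on something with over 40 N, if the wrist force passes 120 N, or if a joint passes its speed limit or range.

## Robot

A 6-joint arm with a two-finger parallel gripper is mounted at the origin on the work surface. World frame = base frame: x ahead of the robot, y to its left, z up, the work surface at z = 0. Lengths are in m, angles in rad, forces in N, time in s.
With the tool pointing down it reaches from about 0.375 to 0.9 m from the base axis. Payload 3.1 kg.
Tool frame: the origin (TCP) lies at the very end of the fingers, on their centre line; the grasp point (between the pads) lies 19 mm behind it; x points along the fingers, y is the direction in which the jaws open and shut, and the axes are right-handed (so a half turn about x gives the same grasp; the last joint's range is limited). The gripper opens to 85 mm and grips with 20 to 120 N. Pads are 22 mm wide; open, the fingers measure 114 mm over their backs; the gripper's body (76 mm by 85 mm) begins 54 mm behind the grasp point. The pads swing forward as they close: fully open they stand 13 mm farther back than shut.
Start: joints at [-1.373, 0.527, 1.433, -0, 1.181, -0.178], TCP at [0.229, -0.581, 0.231] pointing down, gripper open.
Joint ranges: [-3.08, 3.08], [-0.75, 2.2], [0.22, 2.44], [-1.43, 4.57], [0, 2.65], [-2.85, 2.85]. Speed limits (rad/s): [2.79, 2.79, 3.14, 3.14, 3.14, 3.14].

## Interface

Orientations are given as a rotation vector (axis times angle).
In Python, from cell import robot gives the robot as it stands.
- The arm moves only by the shell command python3 -m inch 'ROWS' [OPENING]. ROWS is JSON, a list of rows, each a list of 6 numbers: the shift along the world's x, y, z in cm, then the turn, a rotation vector about the world's x, y, z in rad. A call has 1 to 20 rows; each row shifts and turns the pose as measured when the row begins; what a row does not reach is not made up. A row lasts 1/8 s, in which the tool goes at most 62.5 mm and 10.7 degrees, less where a joint would pass 70% of its speed; a pose out of reach is approached as far as the arm can. A call is refused whole if a number of a shift passes 6.25 or a number of a turn 0.188, either way. A call with a gripper value outside its range is refused whole. OPENING is the opening, from 0 (shut) to 1 (fully open), set as the call begins (- or left out, the last holds). The fingers move at their own pace and stop on an object; the grip force is fixed at half the most. Time passes only in rows, so rows that do not move let the fingers close. It gives the time, the measured TCP pose, the force and the opening at its end, in the units of the state.
- robot.get_state(): the state, without advancing time (a new reading comes with each control period).
- robot.read_camera(name): name is "scene" or "side" or "wrist"; returns a dict with "frame" (384x512x3 uint8, red, green, blue), "fx", "fy", "cx", "cy" (pixels), "D" ([k1, k2, p1, p2, k3] as OpenCV has them; the pictures are not rectified), "eye" and "rotation" of the camera in the world. Camera axes: x right, y up, looking along -z (the intrinsics and any distortion apply to the point x, -y, -z); pixel columns grow to the right and rows downward; lengths in m; the calibration is good to about 2 mm. A picture is of the moment at which its call begins. There is no depth.
- robot.hand_in(): hands the job in, once; it reports no verdict.
The state is a dict: "t": time; "joint_positions": joint angles; "joint_velocities": joint speeds; "tau": joint torques, N m; "eef_pos": TCP position; "ee_rot": TCP orientation; "contact_force": force on the tool from outside, world axes, zero at the start; "ft_torque": the same for the moment, N m; "gripper_width": opening from 0.0 (shut) to 1.0 (fully open).
Only numpy, scipy, OpenCV 4.12 (cv2) and the standard library are available. Lean on these libraries where they do the work, as an engineer would, in place of code of your own. Each camera call takes 0.05 s, during which the arm holds its last target.

## Working session

There is one attempt and no reset: what is moved stays moved. The work goes in short steps, Python scripts to look and compute and a shell command to move; the robot and the scene stay as the last step left them, time stands still between calls to the robot, and variables do not carry over. Pictures are saved under pics/ and viewed, and the job is handed in when it is done.

```bash
ls; mkdir -p pics; python3 - <<'E'
from cell import robot
import cv2
s=robot.get_state(); print({k:s[k] for k in('t','eef_pos','ee_rot','contact_force','gripper_width')})
for n in("scene","side","wrist"):
    c=robot.read_camera(n); cv2.imwrite(f"pics/a_{n}.png",c["frame"][:,:,::-1])
    print(n,c["fx"],c["fy"],c["cx"],c["cy"],c["D"],c["eye"],c["rotation"])
E
```

```text
pics
{'t': 0.0, 'eef_pos': array([ 0.22924219, -0.5806684 ,  0.23035463]), 'ee_rot': array([ 2.01681032,  0.38563037, -2.01686642]), 'contact_force': array([ 0.33747123, -0.35501307,  0.54511079]), 'gripper_width': 0.9996806017174148}
scene 447.2984279460747 447.2984279460747 258.412552273945 193.5017553703233 [-0.03752422  0.          0.          0.          0.        ] [ 0.99807263 -0.70241236  0.86772206] [0.78607873 0.222113   0.46532429]
side 361.5225334324656 361.5225334324656 254.91530283136302 194.11763731878634 [-0.08800167  0.          0.          0.          0.        ] [0.25028942 0.57641884 0.88566584] [ 0.24998349 -0.8905526  -2.41187392]
wrist 290.8219992918716 290.8219992918716 254.89514605805445 194.02573705719428 [-0.04444485  0.          0.          0.          0.        ] [ 0.29750489 -0.5550267   0.37315565] [-0.25197912  0.1727921  -1.18506453]
```

View pics/a_scene.png

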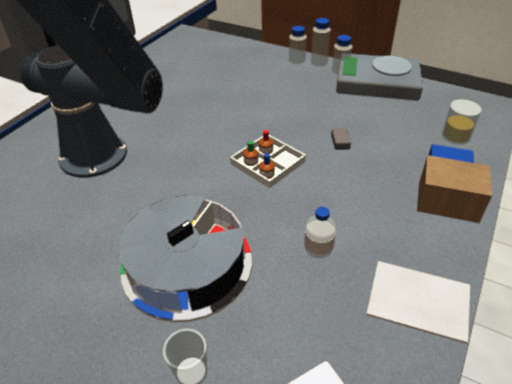

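View pics/a_side.png

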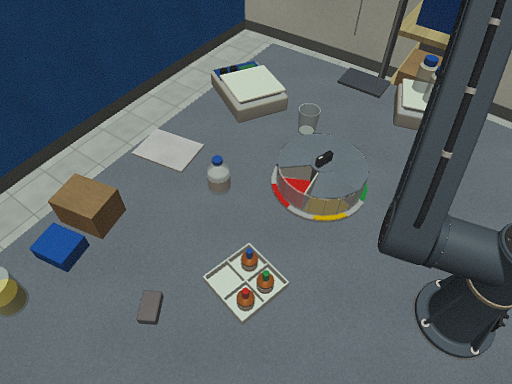

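View pics/a_wrist.png

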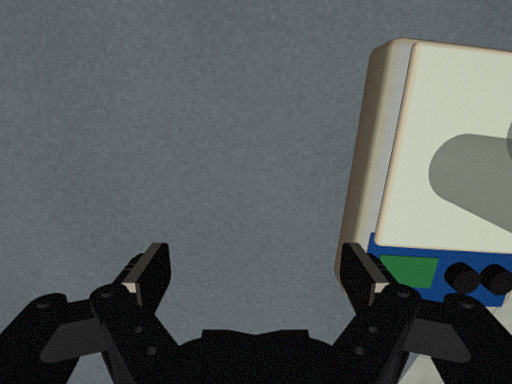

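The tray holds three bottles (red, green and blue, with one pocket empty) and there is no yellow bottle. The opening is near red. Next I'll enlarge the crops and write the measuring helpers.

```bash
cat > h.py <<'E'
import numpy as np, cv2
from cell import robot
from scipy.spatial.transform import Rotation as R
F=np.diag([1,-1,-1.])
def Rm(c):
    r=np.asarray(c["rotation"]); return r if r.shape==(3,3) else R.from_rotvec(r).as_matrix()
def K(c): return np.array([[c["fx"],0,c["cx"]],[0,c["fy"],c["cy"]],[0,0,1.]])
def ray(c,px):
    p=cv2.undistortPoints(np.array([[px]],float),K(c),np.array(c["D"]))[0,0]
    return Rm(c)@F@np.array([p[0],p[1],1])
def at(c,px,z):
    d=ray(c,px); e=np.asarray(c["eye"]); return e+d*(z-e[2])/d[2]
def proj(c,P):
    P=np.atleast_2d(P).astype(float); M=F@Rm(c).T; t=-M@np.asarray(c["eye"])
    return cv2.projectPoints(P,cv2.Rodrigues(M)[0],t,K(c),np.array(c["D"]))[0][:,0]
def tri(cs,pxs):
    A=np.zeros((3,3));b=np.zeros(3)
    for c,p in zip(cs,pxs):
        d=ray(c,p);d/=np.linalg.norm(d);Q=np.eye(3)-np.outer(d,d);A+=Q;b+=Q@c["eye"]
    return np.linalg.solve(A,b)
def crop(c,x0,y0,x1,y1,s,name):
    im=cv2.resize(c["frame"][y0:y1,x0:x1,::-1],None,fx=s,fy=s,interpolation=cv2.INTER_CUBIC)
    for x in range((x0+19)//20*20,x1,20): cv2.putText(im,str(x),((x-x0)*s,10),0,.35,(0,255,255),1); cv2.line(im,((x-x0)*s,12),((x-x0)*s,18),(0,255,255),1)
    for y in range((y0+19)//20*20,y1,20): cv2.putText(im,str(y),(0,(y-y0)*s+4),0,.35,(0,255,255),1); cv2.line(im,(24,(y-y0)*s),(30,(y-y0)*s),(0,255,255),1)
    cv2.imwrite(f"pics/{name}.png",im)
E
python3 - <<'E'
from h import *
a=robot.read_camera("scene");b=robot.read_camera("side")
crop(a,110,120,310,320,4 if 0 else 3,"b_scene")
crop(b,190,130,390,330,3,"b_side")
E
```

```text
(no output)
```

View pics/b_scene.png

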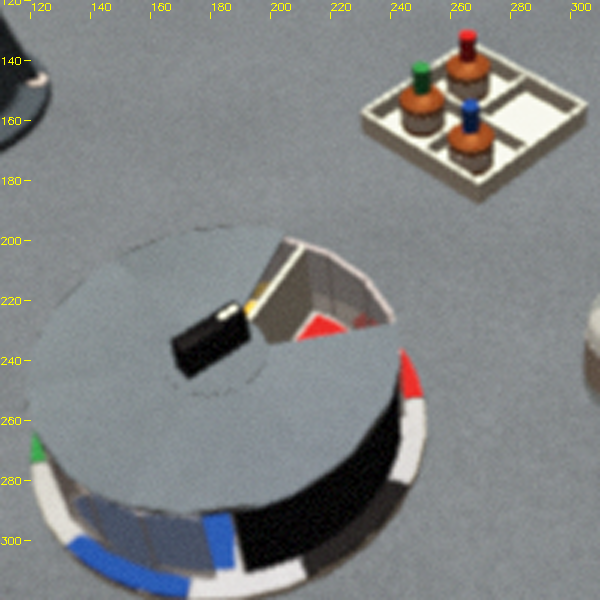

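View pics/b_side.png

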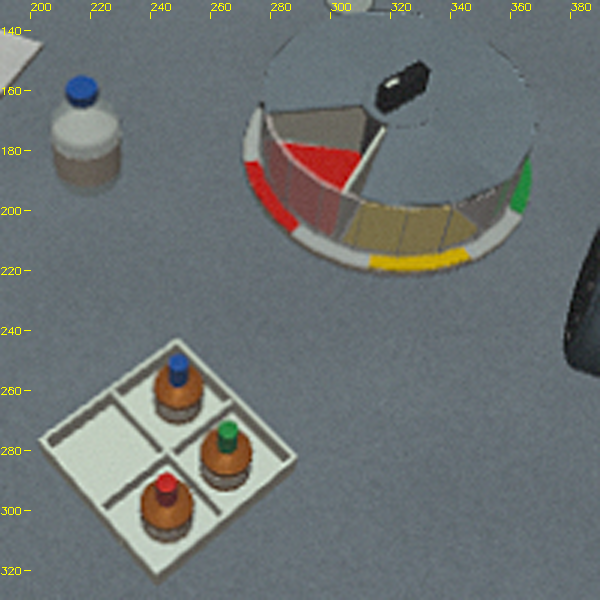

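```bash
python3 - <<'E'
from h import *
a=robot.read_camera("scene");b=robot.read_camera("side")
A=lambda x,y:(110+x/3,120+y/3)
B=lambda x,y:(190+x/3,130+y/3)
def two(n,pa,pb,z):
    print(n,tri([a,b],[A(*pa),B(*pb)]).round(4),at(a,A(*pa),z)[:2].round(4),at(b,B(*pb),z)[:2].round(4))
two("handle top",(211,329),(404,83),.132)
h=.004+.074
two("red",(467,35),(166,479),h); two("green",(421,67),(228,426),h); two("blue",(470,104),(178,360),h)
two("trayNear",(478,186),(176,341),.028)  # maybe
two("tray left",(362,113),(296,458),.028)
two("tray right",(586,102),(41,440),.028)
c=tri([a,b],[A(211,329),B(404,83)])[:2]
def ang(cam,p,z=.012):
    q=at(cam,p,z)[:2]-c; return np.degrees(np.arctan2(q[1],q[0])).round(1),np.linalg.norm(q).round(4)
for n,p in dict(bl1=(68,545),bl2=(190,578),k1=(305,558),k2=(407,483),r1=(424,397),r2=(401,348)).items(): print("scene",n,ang(a,A(*p)))
for n,p in dict(r1=(247,162),r2=(297,228),y1=(369,257),y2=(467,247),g1=(516,207),g2=(530,155)).items(): print("side",n,ang(b,B(*p)))
# handle axis, mark end direction
print(ang(a,A(231,310),.132),ang(b,B(393,84),.132))
print("opening corners scene",ang(a,A(285,238),.098),ang(a,A(395,322),.098),ang(b,B(262,108),.098),ang(b,B(343,190),.098))
E
```

```text
handle top [ 0.5075 -0.2088  0.1216] [ 0.5162 -0.215 ] [ 0.5026 -0.1995]
red [0.4733 0.2634 0.0751] [0.4759 0.2603] [0.4719 0.2641]
green [0.4582 0.1957 0.0756] [0.4609 0.1936] [0.4565 0.1962]
blue [0.5281 0.1664 0.0761] [0.53   0.1648] [0.5267 0.167 ]
trayNear [0.5599 0.1223 0.0209] [0.564  0.1157] [0.5569 0.1258]
tray left [0.4062 0.1636 0.022 ] [0.4117 0.1581] [0.4039 0.1657]
tray right [0.599  0.2764 0.026 ] [0.6016 0.2755] [0.5963 0.2763]
scene bl1 (np.float64(-103.8), np.float64(0.1574))
scene bl2 (np.float64(-65.6), np.float64(0.1451))
scene k1 (np.float64(-32.1), np.float64(0.1473))
scene k2 (np.float64(5.2), np.float64(0.1585))
scene r1 (np.float64(36.3), np.float64(0.1588))
scene r2 (np.float64(56.9), np.float64(0.156))
side r1 (np.float64(38.2), np.float64(0.1533))
side r2 (np.float64(78.3), np.float64(0.146))
side y1 (np.float64(110.3), np.float64(0.1428))
side y2 (np.float64(152.7), np.float64(0.143))
side g1 (np.float64(-174.9), np.float64(0.1488))
side g2 (np.float64(-145.0), np.float64(0.1609))
(np.float64(56.6), np.float64(0.0195)) (np.float64(78.1), np.float64(0.0174))
opening corners scene (np.float64(98.4), np.float64(0.1281)) (np.float64(39.2), np.float64(0.1401)) (np.float64(39.7), np.float64(0.1429)) (np.float64(94.7), np.float64(0.1414))
```

```bash
cat > fit.py <<'E'
from h import *
from scipy.optimize import least_squares
a=robot.read_camera("scene");b=robot.read_camera("side")
A=lambda x,y:(110+x/3,120+y/3)
B=lambda x,y:(190+x/3,130+y/3)
sa=dict(bl1=(68,545),bl2=(190,578),k1=(305,558),k2=(407,483),r1=(424,397),r2=(401,348))
sb=dict(r1=(247,162),r2=(297,228),y1=(369,257),y2=(467,247),g1=(516,207),g2=(530,155))
for cam,T,s in((a,A,sa),(b,B,sb)):
  for z in (.012,.0):
    P=np.array([at(cam,T(*p),z)[:2] for p in s.values()])
    r=least_squares(lambda v:np.linalg.norm(P-v[:2],axis=1)-.158,[.51,-.21])
    d=P-r.x; print(z,r.x.round(4),(1e3*r.fun).round(1),dict(zip(s,np.degrees(np.arctan2(d[:,1],d[:,0])).round(1))))
# cover rim top edge
E
python3 fit.py
```

```text
0.012 [ 0.5018 -0.2026] [ 4.2 -5.  -2.6  5.8  2.  -3.9] {'bl1': np.float64(-101.4), 'bl2': np.float64(-64.7), 'k1': np.float64(-33.0), 'k2': np.float64(2.9), 'r1': np.float64(33.3), 'r2': np.float64(53.9)}
0.0 [ 0.4976 -0.1966] [ 6.  -4.9 -3.2  5.4  2.5 -2.5] {'bl1': np.float64(-102.4), 'bl2': np.float64(-65.4), 'k1': np.float64(-33.2), 'k2': np.float64(3.3), 'r1': np.float64(34.1), 'r2': np.float64(54.9)}
0.012 [ 0.5155 -0.2233] [-1.   1.   1.2 -1.  -1.8  1.9] {'r1': np.float64(44.2), 'r2': np.float64(82.2), 'y1': np.float64(111.2), 'y2': np.float64(149.3), 'g1': np.float64(179.6), 'g2': np.float64(-150.9)}
0.0 [ 0.5174 -0.2321] [ 0.9  1.3  0.8 -1.4 -1.4  3.7] {'r1': np.float64(43.2), 'r2': np.float64(81.4), 'y1': np.float64(110.9), 'y2': np.float64(149.7), 'g1': np.float64(-179.7), 'g2': np.float64(-149.9)}
```

```bash
cat > ov.py <<'E'
from h import *
import sys
def model(x,y,psi,cov):
    t=np.linspace(0,2*np.pi,121); c=lambda r,z,u=t:np.c_[x+r*np.cos(u),y+r*np.sin(u),np.full(len(u),z)]
    L=[c(.158,.012),c(.158,0),c(.141,.098),]
    w=psi+cov; u=np.linspace(w-np.pi/6,w+np.pi/6,20)
    L.append(np.r_[c(.04,.098,u),c(.141,.098,u)[::-1],c(.04,.098,u)[:1]])
    e=np.array([np.cos(w),np.sin(w),0]);n=np.array([-e[1],e[0],0]);o=np.array([x,y,0])
    for z in(.132,.098): L.append(np.array([o+s*.03*e+q*.009*n+[0,0,z] for s,q in((1,1),(1,-1),(-1,-1),(-1,1),(1,1))]))
    for k in range(5):
        g=psi+np.pi/5+k*2*np.pi/5; L.append(np.array([o+[r*np.cos(g),r*np.sin(g),.012] for r in(.14,.158)]))
    return L
def overlay(c,Ls,x0,y0,x1,y1,s,name):
    im=cv2.resize(c["frame"][y0:y1,x0:x1,::-1],None,fx=s,fy=s,interpolation=cv2.INTER_CUBIC)
    for l in Ls:
        p=((proj(c,l)-[x0,y0]+.5)*s*16).astype(np.int32)
        cv2.polylines(im,[p],False,(255,0,255),1,cv2.LINE_AA,4)
    cv2.imwrite(f"pics/{name}.png",im)
if __name__=="__main__":
    x,y,p,cv_=map(float,sys.argv[1:5]); n=sys.argv[5]
    overlay(robot.read_camera("scene"),model(x,y,p,cv_),110,185,265,325,5,n+"_scene")
    overlay(robot.read_camera("side"),model(x,y,p,cv_),260,120,385,230,6,n+"_side")
E
python3 ov.py .509 -.211 -.22 1.39 c1
```

```text
(no output)
```

View pics/c1_scene.png

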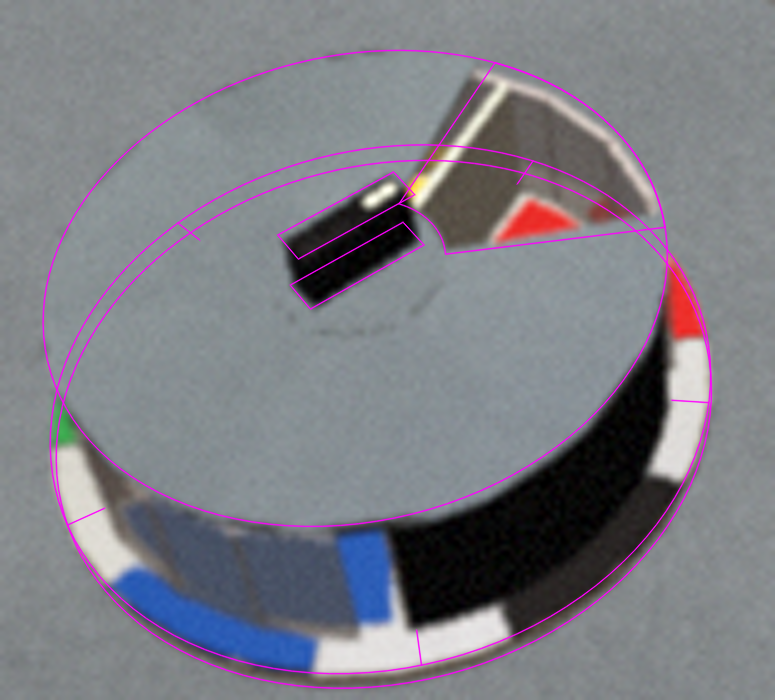

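View pics/c1_side.png

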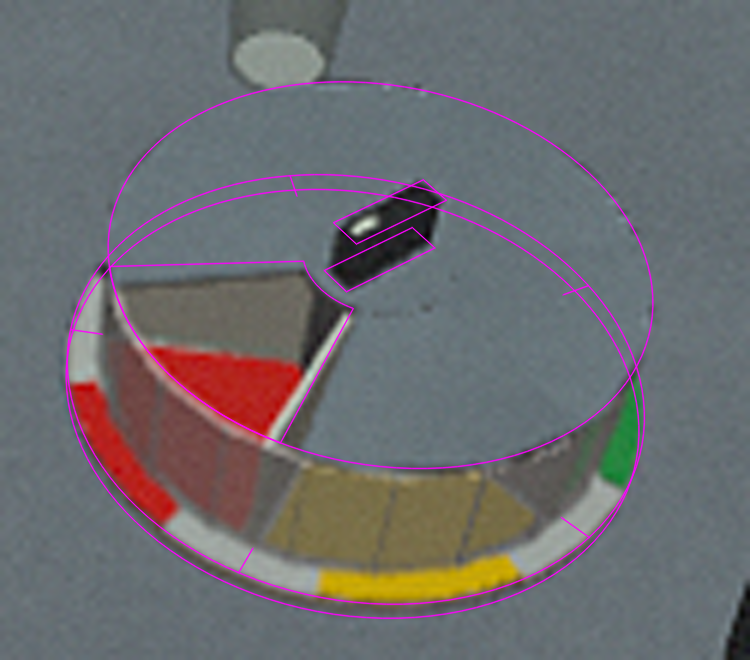

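The carousel model overlays well on both views at x=0.509, y=-0.211, psi≈-0.22, with the cover at about 1.39. I'll work out the tool's jaw direction and then approach the red bottle.

```bash
cat > st.py <<'E'
from h import *
s=robot.get_state();M=R.from_rotvec(s["ee_rot"]).as_matrix()
print("t",round(s["t"],2),"p",s["eef_pos"].round(4),"x",M[:,0].round(3),"jawdeg",np.degrees(np.arctan2(M[1,1],M[0,1])).round(1),"q",np.round(s["joint_positions"],2),"F",s["contact_force"].round(1),"g",round(s["gripper_width"],3))
E
python3 st.py
python3 -m inch '[[5,6,0,0,0,0],[5,6,0,0,0,0],[4,6,0,0,0,0],[4,6,0,0,0,0],[3,6,0,0,0,0],[3,6,0,0,0,0],[1,6,0,0,0,0],[1,6,0,0,0,0],[0,6,0,0,0,0],[0,6,0,0,0,0],[0,6,0,0,0,0],[0,6,0,0,0,0],[0,6,0,0,0,0],[0,6,0,0,0,0]]' 0.5
python3 st.py
```

```text
t 0.55 p [ 0.2294 -0.5814  0.2313] x [ 0.  0. -1.] jawdeg -68.5 q [-1.37  0.53  1.43  0.    1.18 -0.18] F [ 0.1  0.3 -0.4] g 1.0
t: 2.3
eef_pos: [0.4613, 0.2254, 0.2353]
ee_rot: [2.033, 0.358, -2.002]
contact_force: [1.5, -0.1, 0.9]
gripper_width: 0.499
t 2.3 p [0.4613 0.2254 0.2353] x [ 0.017 -0.01  -1.   ] jawdeg -69.1 q [ 0.24  0.37  1.71 -0.02  1.05  1.46] F [ 1.5 -0.1  0.9] g 0.499
```

```bash
python3 -m inch '[[0,0,0,0,0,0],[0,0,0,0,0,0]]'; python3 - <<'E'
from h import *
c=robot.read_camera("wrist"); crop(c,0,0,512,384,1,"d_wrist")
im=c["frame"][:,:,::-1].copy()
for n,p in dict(r=(.474,.2622,.078),g=(.4587,.1949,.078),b=(.5283,.166,.078)).items():
    q=proj(c,p)[0]; print(n,q.round(1)); cv2.circle(im,tuple(q.round().astype(int)),3,(255,0,255),1)
cv2.imwrite("pics/d_wrist.png",cv2.resize(im,(768,576)))
E
python3 st.py
```

```text
t: 2.55
eef_pos: [0.4607, 0.2293, 0.2355]
ee_rot: [2.029, 0.366, -1.996]
contact_force: [0.9, 0.3, 0.1]
gripper_width: 0.5
r [226.6 158.8]
g [280.6 194.4]
b [332.2 143.8]
t 2.6 p [0.4608 0.229  0.2355] x [ 0.018 -0.009 -1.   ] jawdeg -68.7 q [ 0.25  0.37  1.71 -0.02  1.05  1.46] F [ 0.2  1.3 -0.5] g 0.499
```

View pics/d_wrist.png

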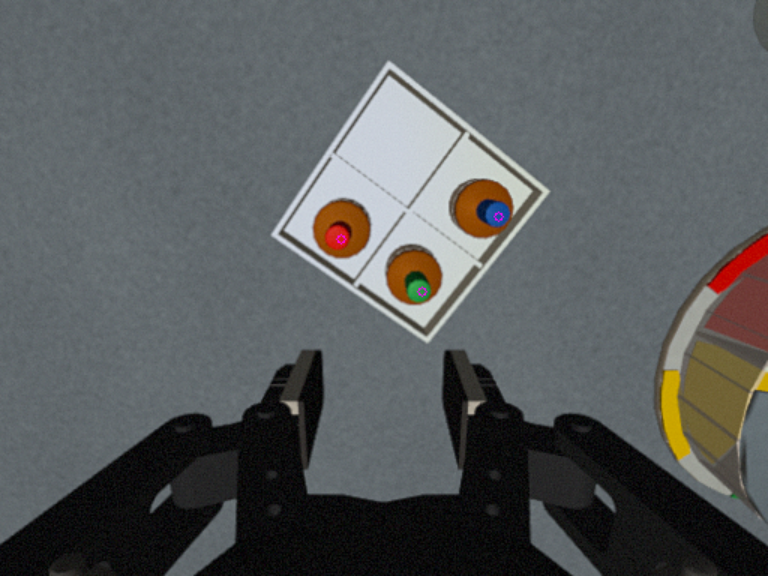

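The projected stopper tops land on the stoppers in the wrist image (red ~(227,159), green ~(280,194), blue ~(332,144)). So the measurements hold, and I'll descend on red.

```bash
python3 -m inch '[[1.3,3.3,-2,0.009,0.018,0],[0,0,-4,0,0,0],[0,0,-4,0,0,0],[0,0,-2,0,0,0],[0,0,0,0,0,0]]' 0.5; python3 st.py; python3 - <<'E'
from h import *
c=robot.read_camera("wrist")
im=c["frame"][:,:,::-1].copy()
for n,p in dict(r=(.474,.2622,.078)).items():
    q=proj(c,p)[0]; print(n,q.round(1)); cv2.circle(im,tuple(q.round().astype(int)),3,(255,0,255),1)
cv2.imwrite("pics/e_wrist.png",cv2.resize(im,(768,576)))
E
```

```text
t: 3.22
eef_pos: [0.478, 0.2542, 0.114]
ee_rot: [2.031, 0.365, -2.023]
contact_force: [0.0, 0.0, -1.1]
gripper_width: 0.5
t 3.23 p [0.478  0.2542 0.114 ] x [ 0.004 -0.    -1.   ] jawdeg -69.5 q [ 0.28  0.59  1.75 -0.    0.8   1.5 ] F [ 0.   0.  -1.1] g 0.5
r [239.7 224.5]
```

View pics/e_wrist.png

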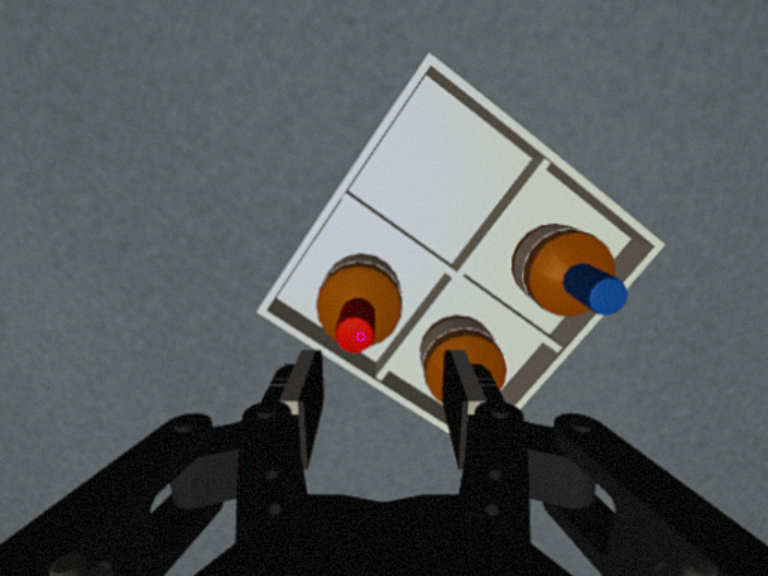

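```bash
python3 - <<'E'
from h import *
c=robot.read_camera("wrist"); print(at(c,(236,223.4),.078).round(4))
E
```

```text
[0.4743 0.265  0.078 ]
```

```bash
python3 -m inch '[[-0.4,1.0,0,0,0,0],[0,0,0,0,0,0]]' 0.5; python3 st.py
```

```text
t: 3.58
eef_pos: [0.4767, 0.2654, 0.118]
ee_rot: [2.04, 0.365, -2.015]
contact_force: [0.2, -0.3, 0.2]
gripper_width: 0.497
t 3.58 p [0.4767 0.2654 0.118 ] x [ 0.012  0.003 -1.   ] jawdeg -69.6 q [ 0.3   0.58  1.74 -0.    0.81  1.52] F [ 0.2 -0.3  0.2] g 0.497
```

```bash
python3 -m inch '[[-0.2,-0.1,-3,0,0.012,0],[0,0,-2,0,0,0],[0,0,0,0,0,0]]' 0.5; python3 st.py
```

```text
t: 3.95
eef_pos: [0.4766, 0.2661, 0.0701]
ee_rot: [2.036, 0.371, -2.02]
contact_force: [-0.7, -0.1, 0.1]
gripper_width: 0.5
t 3.95 p [0.4766 0.2661 0.0701] x [ 0.007  0.005 -1.   ] jawdeg -69.5 q [0.3  0.66 1.77 0.   0.71 1.51] F [-0.7 -0.1  0.1] g 0.5
```

```bash
python3 -m inch '[[-0.3,-0.2,-1,0,0.007,0],[0,0,-0.9,0,0,0],[0,0,0,0,0,0]]' 0.5; python3 st.py;  python3 -m inch '[[0,0,0,0,0,0],[0,0,0,0,0,0],[0,0,0,0,0,0],[0,0,0,0,0,0],[0,0,0,0,0,0]]' 0; python3 st.py;  python3 - <<'E'
from h import *
c=robot.read_camera("wrist"); crop(c,100,150,400,384,2,"f")
E
```

```text
t: 4.32
eef_pos: [0.4746, 0.2646, 0.052]
ee_rot: [2.032, 0.373, -2.024]
contact_force: [-0.1, 0.7, 0.8]
gripper_width: 0.499
t 4.33 p [0.4746 0.2646 0.052 ] x [ 0.003  0.006 -1.   ] jawdeg -69.4 q [0.3  0.69 1.78 0.01 0.67 1.51] F [-0.1  0.7  0.8] g 0.499
t: 4.95
eef_pos: [0.4749, 0.2647, 0.0525]
ee_rot: [2.033, 0.373, -2.023]
contact_force: [0.1, 0.6, -1.3]
gripper_width: 0.184
t 4.95 p [0.4749 0.2647 0.0525] x [ 0.004  0.006 -1.   ] jawdeg -69.4 q [0.3  0.69 1.78 0.01 0.67 1.51] F [ 0.1  0.6 -1.3] g 0.184
```

View pics/f.png

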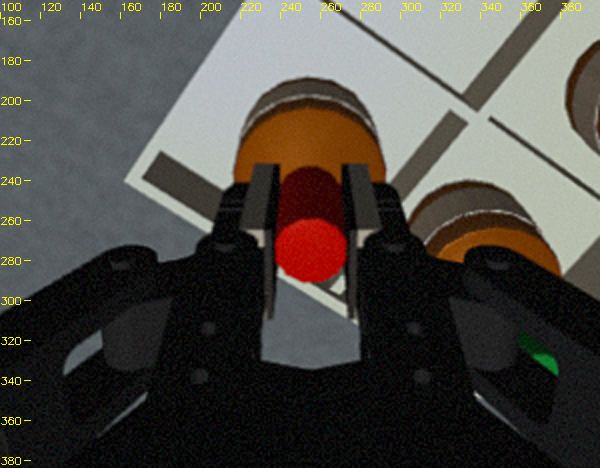

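```bash
python3 -m inch '[[0,0,0,0,0,0],[0,0,0,0,0,0]]' 0; python3 -m inch '[[0,0,2,0,0,0],[0,0,4,0,0,0],[0,0,4,0,0,0],[0,0,5,0,0,0],[0,0,4,0,0,0],[0,0,0,0,0,0],[0,0,0,0,0,0]]';python3 st.py;  python3 - <<'E'
from h import *
c=robot.read_camera("wrist"); crop(c,100,150,400,384,2,"g")
E
```

```text
t: 5.25
eef_pos: [0.4749, 0.2647, 0.0525]
ee_rot: [2.033, 0.373, -2.023]
contact_force: [-1.4, -0.2, -2.3]
gripper_width: 0.186
t: 6.12
eef_pos: [0.4719, 0.2636, 0.2462]
ee_rot: [2.028, 0.372, -2.028]
contact_force: [-1.4, -1.0, -0.9]
gripper_width: 0.19
t 6.12 p [0.4719 0.2636 0.2462] x [-0.001  0.005 -1.   ] jawdeg -69.4 q [0.3  0.4  1.63 0.01 1.12 1.51] F [-1.4 -1.  -0.9] g 0.19
```

View pics/g.png

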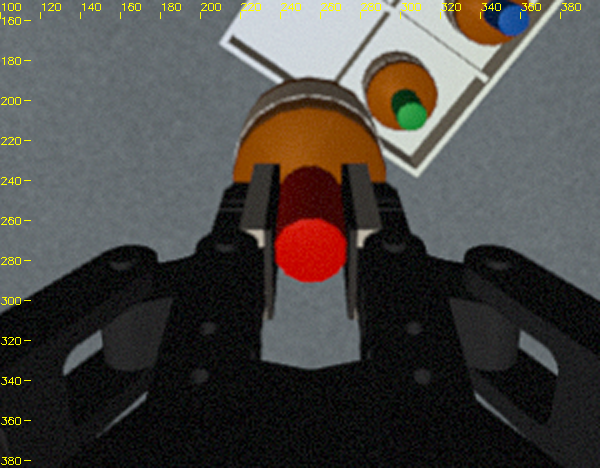

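```bash
python3 -m inch '[[1.1,-5.6,0,0,0,0],[1.1,-5.6,0,0,0,0],[1.1,-5.6,0,0,0,0],[1.1,-5.6,0,0,0,0],[1.1,-5.6,0,0,0,0],[1.1,-5.6,0,0,0,0],[1.1,-5,0,0,0,0],[0,0,0,0,0,0],[0,0,0,0,0,0]]'; python3 st.py; python3 - <<'E'
from h import *
from ov import *
L=model(.509,-.211,-.22,1.39)
overlay(robot.read_camera("wrist"),L,0,0,512,384,1,"h_w")
overlay(robot.read_camera("scene"),L,110,100,310,325,3,"h_s")
E
```

```text
t: 7.3
eef_pos: [0.542, -0.1322, 0.2289]
ee_rot: [2.004, 0.389, -2.059]
contact_force: [1.2, 0.3, -2.1]
gripper_width: 0.191
t 7.3 p [ 0.542  -0.1322  0.2289] x [-0.029  0.013 -0.999] jawdeg -69.3 q [-0.44  0.45  1.58 -0.    1.14  0.77] F [ 1.2  0.3 -2.1] g 0.191
```

View pics/h_w.png

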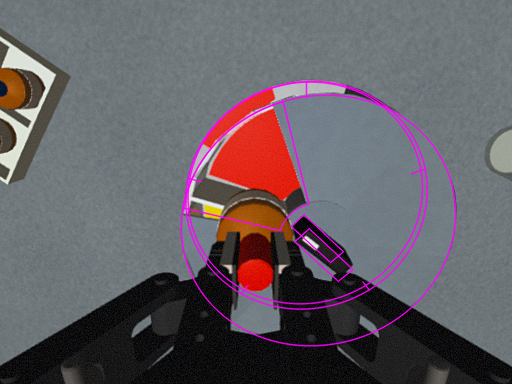

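View pics/h_s.png

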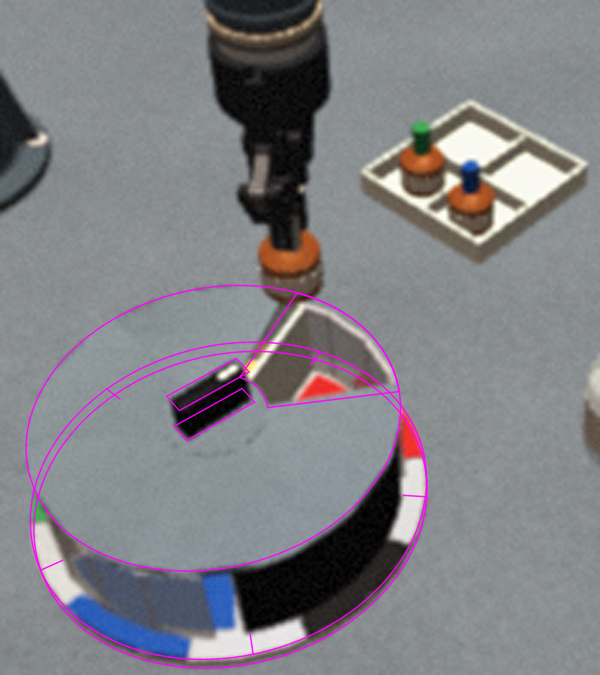

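```bash
python3 -m inch '[[0.7,0.4,-2,-0.013,-0.029,0],[0,0,-3,0,0,0],[0,0,-2,0,0,0],[0,0,0,0,0,0]]'; python3 st.py
```

```text
t: 7.9
eef_pos: [0.5487, -0.1208, 0.1583]
ee_rot: [2.019, 0.378, -2.017]
contact_force: [-0.3, 0.6, -0.4]
gripper_width: 0.188
t 7.9 p [ 0.5487 -0.1208  0.1583] x [ 0.001 -0.001 -1.   ] jawdeg -68.7 q [-0.42  0.54  1.66 -0.    0.94  0.78] F [-0.3  0.6 -0.4] g 0.188
```

```bash
python3 -m inch '[[0,-0.7,0,0,0,0],[0,0,0,0,0,0]]'; python3 st.py;  python3 - <<'E'
from h import *
crop(robot.read_camera("scene"),150,130,260,240,5,"i_s")
crop(robot.read_camera("side"),250,90,370,210,5,"i_d")
E
```

```text
t: 8.15
eef_pos: [0.5497, -0.1272, 0.1599]
ee_rot: [2.02, 0.379, -2.013]
contact_force: [-0.2, -0.3, -2.2]
gripper_width: 0.185
t 8.15 p [ 0.5497 -0.1272  0.1599] x [ 0.004 -0.002 -1.   ] jawdeg -68.6 q [-0.43  0.54  1.66 -0.    0.94  0.77] F [-0.2 -0.3 -2.2] g 0.185
```

View pics/i_s.png

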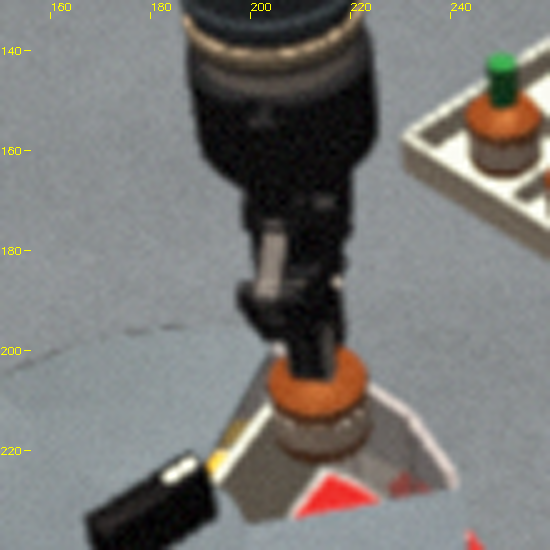

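View pics/i_d.png

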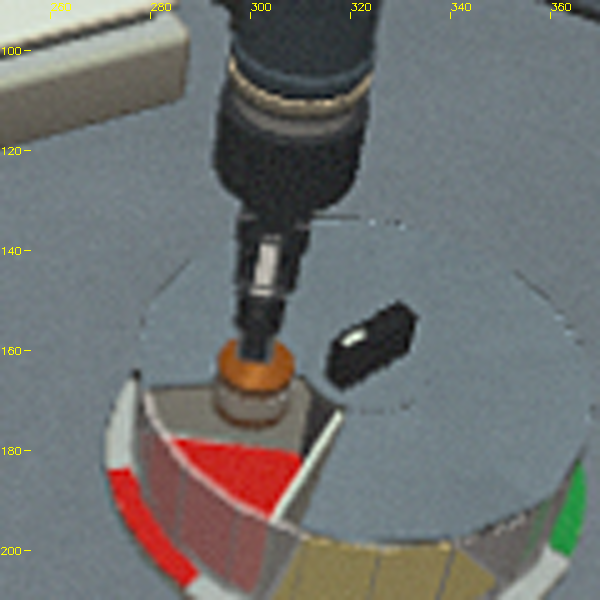

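The bottle is centred over the opening in both views, so I'll lower it slowly.

```bash
python3 -m inch '[[0,0,-2,0,0.004,0],[0,0,-2,0,0,0],[0,0,-1.5,0,0,0],[0,0,0,0,0,0]]'; python3 st.py
```

```text
t: 8.75
eef_pos: [0.5514, -0.1282, 0.1062]
ee_rot: [2.02, 0.375, -2.011]
contact_force: [0.3, 0.6, -0.4]
gripper_width: 0.188
t 8.75 p [ 0.5514 -0.1282  0.1062] x [ 0.005 -0.004 -1.   ] jawdeg -68.6 q [-0.43  0.62  1.69 -0.    0.82  0.77] F [ 0.3  0.6 -0.4] g 0.188
```

```bash
python3 -m inch '[[-0.1,0,-1.5,0,0.004,0],[0,0,-1.5,0,0,0],[0,0,-0.8,0,0,0],[0,0,0,0,0,0]]'; python3 st.py
```

```text
t: 9.25
eef_pos: [0.5512, -0.1286, 0.0664]
ee_rot: [2.018, 0.375, -2.014]
contact_force: [-0.1, -0.2, -0.8]
gripper_width: 0.186
t 9.25 p [ 0.5512 -0.1286  0.0664] x [ 0.003 -0.005 -1.   ] jawdeg -68.6 q [-0.42  0.69  1.71 -0.    0.74  0.78] F [-0.1 -0.2 -0.8] g 0.186
```

```bash
python3 -m inch '[[0,0,-0.4,0,0,0],[0,0,-0.2,0,0,0],[0,0,0,0,0,0]]'; python3 st.py
```

```text
t: 9.62
eef_pos: [0.5517, -0.1288, 0.0606]
ee_rot: [2.018, 0.374, -2.012]
contact_force: [-0.1, -0.3, -1.6]
gripper_width: 0.191
t 9.62 p [ 0.5517 -0.1288  0.0606] x [ 0.004 -0.005 -1.   ] jawdeg -68.6 q [-0.42  0.7   1.71 -0.    0.72  0.78] F [-0.1 -0.3 -1.6] g 0.191
```

```bash
python3 -m inch '[[0,0,-0.15,0,0,0],[0,0,0,0,0,0]]'; python3 -m inch '[[0,0,-0.15,0,0,0],[0,0,0,0,0,0]]'
```

```text
t: 9.88
eef_pos: [0.5521, -0.129, 0.0604]
ee_rot: [2.019, 0.373, -2.01]
contact_force: [-0.3, 0.4, -1.6]
gripper_width: 0.189
t: 10.12
eef_pos: [0.5525, -0.1291, 0.0602]
ee_rot: [2.02, 0.372, -2.009]
contact_force: [-0.2, 0.6, -0.3]
gripper_width: 0.191
```

```bash
python3 -m inch '[[0,0,-0.3,0,0,0]]'; python3 -m inch '[[0,0,-0.3,0,0,0]]';python3 st.py; python3 - <<'E'
from h import *
crop(robot.read_camera("side"),260,110,360,230,5,"j_d")
E
```

```text
t: 10.25
eef_pos: [0.5527, -0.1292, 0.0598]
ee_rot: [2.02, 0.372, -2.008]
contact_force: [-7.9, 2.5, 35.6]
gripper_width: 0.185
t: 10.38
eef_pos: [0.5527, -0.1292, 0.0599]
ee_rot: [2.02, 0.372, -2.007]
contact_force: [-4.9, 2.1, 24.4]
gripper_width: 0.186
t 10.38 p [ 0.5527 -0.1292  0.0599] x [ 0.008 -0.008 -1.   ] jawdeg -68.6 q [-0.42  0.7   1.71 -0.01  0.72  0.78] F [-4.9  2.1 24.4] g 0.186
```

View pics/j_d.png

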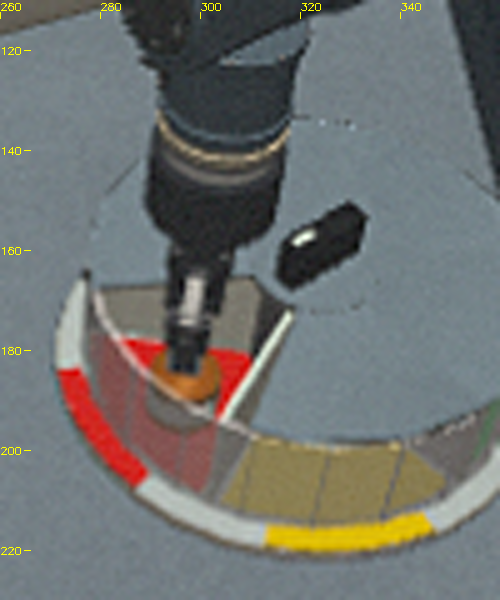

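The bottle is on the floor: contact is 24-35 N at TCP z = 0.060. I'll release it and lift.

```bash
python3 -m inch '[[0,0,0.1,0,0,0],[0,0,0,0,0,0]]' ; python3 -m inch '[[0,0,0,0,0,0],[0,0,0,0,0,0],[0,0,0,0,0,0]]' 0.45; python3 -m inch '[[0,0,2,0,0,0],[0,0,3,0,0,0],[0,0,4,0,0,0],[0,0,5,0,0,0],[-1.5,-1.5,3,0,0,0],[-3,-4,0,0,0,0],[0,0,0,0,0,0]]'; python3 st.py; python3 - <<'E'
from h import *
crop(robot.read_camera("side"),250,110,370,230,5,"k_d")
from ov import *
overlay(robot.read_camera("wrist"),model(.509,-.211,-.22,1.39),0,0,512,384,1,"k_w")
E
```

```text
t: 10.68
eef_pos: [0.553, -0.1293, 0.0617]
ee_rot: [2.021, 0.37, -2.005]
contact_force: [-0.0, 0.0, -1.6]
gripper_width: 0.189
t: 11.05
eef_pos: [0.5525, -0.1289, 0.0604]
ee_rot: [2.02, 0.372, -2.008]
contact_force: [0.2, 0.6, -0.2]
gripper_width: 0.449
t: 11.92
eef_pos: [0.5066, -0.1861, 0.2346]
ee_rot: [2.018, 0.37, -2.006]
contact_force: [0.3, 0.7, -0.4]
gripper_width: 0.447
t 11.93 p [ 0.5066 -0.1861  0.2346] x [ 0.008 -0.01  -1.   ] jawdeg -68.5 q [-0.56  0.4   1.65 -0.01  1.07  0.64] F [ 0.3  0.7 -0.4] g 0.447
```

View pics/k_d.png

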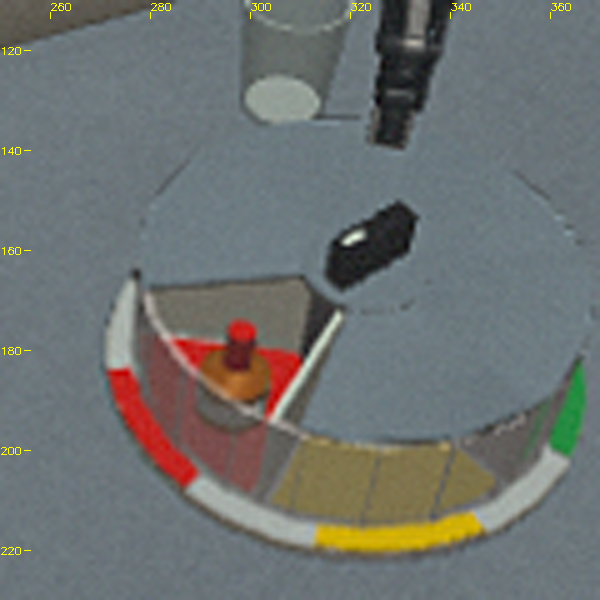

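View pics/k_w.png

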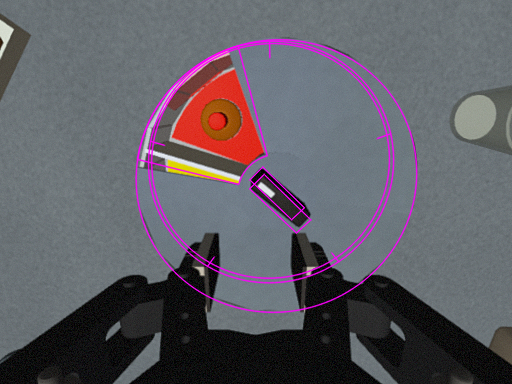

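Red stands upright in its compartment. Next I'll align with the handle (needed jaw direction ≈ -21°).

```bash
python3 -m inch '[[0.2,-1.2,0,0.01,0.008,0.17],[0,-1.2,0,0,0,0.17],[0,0,0,0,0,0.17],[0,0,0,0,0,0.17],[0,0,0,0,0,0.1],[0,0,0,0,0,0]]' 0.6; python3 st.py; python3 - <<'E'
from ov import *
overlay(robot.read_camera("wrist"),model(.509,-.211,-.22,1.42),100,20,400,260,2,"l_w")
E
```

```text
t: 12.78
eef_pos: [0.5131, -0.2025, 0.2304]
ee_rot: [1.485, 1.013, -1.487]
contact_force: [0.7, 0.5, 0.1]
gripper_width: 0.597
t 12.78 p [ 0.5131 -0.2025  0.2304] x [-0.006  0.006 -1.   ] jawdeg -21.8 q [-0.58  0.43  1.61  0.    1.1  -0.2 ] F [0.7 0.5 0.1] g 0.597
```

View pics/l_w.png

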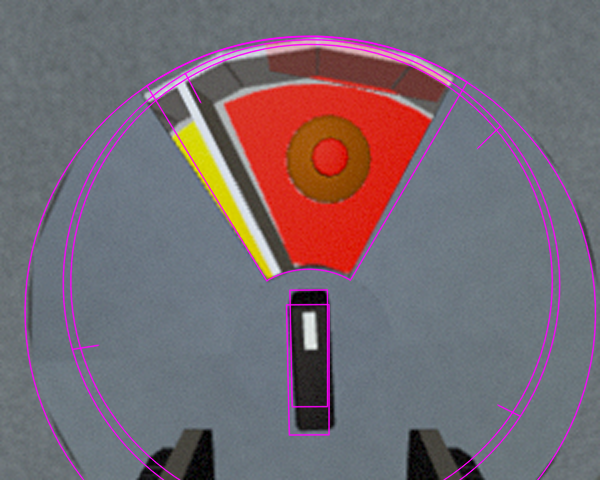

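```bash
python3 -m inch '[[-0.4,-0.85,-2,-0.006,-0.006,0.04],[0,0,-3,0,0,0],[0,0,-1,0,0,0],[0,0,0,0,0,0]]' 0.6; python3 st.py
```

```text
t: 13.32
eef_pos: [0.5109, -0.2099, 0.1692]
ee_rot: [1.458, 1.025, -1.455]
contact_force: [1.4, -0.0, 0.3]
gripper_width: 0.599
t 13.32 p [ 0.5109 -0.2099  0.1692] x [ 0.002 -0.001 -1.   ] jawdeg -19.6 q [-0.59  0.51  1.68  0.    0.95 -0.25] F [ 1.4 -0.   0.3] g 0.599
```

```bash
python3 -m inch '[[-0.2,-0.1,-3,0,0,0],[0,0,-2,0,0,0],[0,0,-1.3,0,0,0],[0,0,0,0,0,0]]' 0.6; python3 st.py;python3 -m inch '[[0,0,0,0,0,0],[0,0,0,0,0,0],[0,0,0,0,0,0],[0,0,0,0,0,0],[0,0,0,0,0,0],[0,0,0,0,0,0]]' 0; python3 st.py
```

```text
t: 13.82
eef_pos: [0.5125, -0.2125, 0.1086]
ee_rot: [1.459, 1.016, -1.45]
contact_force: [-0.3, 0.8, 0.0]
gripper_width: 0.598
t 13.82 p [ 0.5125 -0.2125  0.1086] x [ 0.01  -0.006 -1.   ] jawdeg -19.7 q [-0.59  0.61  1.72  0.    0.8  -0.25] F [-0.3  0.8  0. ] g 0.598
t: 14.58
eef_pos: [0.5096, -0.2115, 0.1101]
ee_rot: [1.455, 1.023, -1.454]
contact_force: [0.2, 0.1, -2.9]
gripper_width: 0.2
t 14.57 p [ 0.5096 -0.2115  0.1101] x [ 0.003 -0.004 -1.   ] jawdeg -19.5 q [-0.6   0.6   1.73 -0.    0.81 -0.25] F [ 0.2  0.1 -2.9] g 0.2
```

The handle is gripped, with the tool self-centred at (0.5096, -0.2115), matching the axis estimate. I'll turn the cover toward blue.

```bash
python3 -m inch '[[0,0,0,0,0,-0.1],[0,0,0,0,0,-0.15],[0,0,0,0,0,-0.15],[0,0,0,0,0,-0.15]]'; python3 st.py
```

```text
t: 15.08
eef_pos: [0.5091, -0.2112, 0.1101]
ee_rot: [1.833, 0.632, -1.838]
contact_force: [-0.6, -0.8, -1.5]
gripper_width: 0.194
t 15.07 p [ 0.5091 -0.2112  0.1101] x [-0.001 -0.005 -1.   ] jawdeg -51.8 q [-0.59  0.6   1.73 -0.01  0.81  0.31] F [-0.6 -0.8 -1.5] g 0.194
```

```bash
python3 -m inch '[[0,0,0,0,0,-0.17],[0,0,0,0,0,-0.17],[0,0,0,0,0,-0.17],[0,0,0,0,0,-0.17],[0,0,0,0,0,-0.17],[0,0,0,0,0,-0.17]]'; python3 st.py
```

```text
t: 15.82
eef_pos: [0.5089, -0.2101, 0.1101]
ee_rot: [-2.008, 0.39, 2.018]
contact_force: [-1.3, 0.9, -4.0]
gripper_width: 0.193
t 15.82 p [ 0.5089 -0.2101  0.1101] x [-0.005 -0.001 -1.   ] jawdeg -111.8 q [-0.59  0.6   1.72 -0.    0.82  1.36] F [-1.3  0.9 -4. ] g 0.193
```

```bash
python3 -m inch '[[0,0,0,0,0,-0.17],[0,0,0,0,0,-0.17],[0,0,0,0,0,-0.17],[0,0,0,0,0,-0.17],[0,0,0,0,0,-0.17],[0,0,0,0,0,-0.1],[0,0,0,0,0,0]]'; python3 st.py
```

```text
t: 16.7
eef_pos: [0.5097, -0.2095, 0.1101]
ee_rot: [-1.362, 1.1, 1.368]
contact_force: [-0.1, -0.3, -4.5]
gripper_width: 0.194
t 16.7 p [ 0.5097 -0.2095  0.1101] x [-0.002  0.002 -1.   ] jawdeg -167.7 q [-0.59  0.6   1.72  0.    0.82  2.33] F [-0.1 -0.3 -4.5] g 0.194
```

```bash
python3 -m inch '[[0,0,0,0,0,-0.12],[0,0,0,0,0,0]]'; python3 st.py; python3 -m inch '[[0,0,0,0,0,0],[0,0,0,0,0,0],[0,0,0,0,0,0]]' 0.6; python3 -m inch '[[0,0,3,0,0,0],[0,0,5,0,0,0],[0,0,5,0,0,0],[0,0,2,0,0,0],[-3,4,0,0,0,0],[0,0,0,0,0,0]]';python3 st.py; python3 - <<'E'
from ov import *
overlay(robot.read_camera("wrist"),model(.509,-.211,-.22,-1.257),0,0,512,384,1,"m_w")
overlay(robot.read_camera("scene"),model(.509,-.211,-.22,-1.257),110,185,265,325,5,"m_s")
E
```

```text
t: 16.95
eef_pos: [0.5098, -0.2095, 0.11]
ee_rot: [-1.276, 1.162, 1.281]
contact_force: [-0.8, 0.2, -3.7]
gripper_width: 0.197
t 16.95 p [ 0.5098 -0.2095  0.11  ] x [-0.001  0.003 -1.   ] jawdeg -174.6 q [-0.59  0.6   1.72  0.    0.82  2.45] F [-0.8  0.2 -3.7] g 0.197
t: 17.32
eef_pos: [0.5113, -0.2103, 0.1114]
ee_rot: [-1.283, 1.159, 1.281]
contact_force: [0.0, 0.3, 0.1]
gripper_width: 0.599
t: 18.08
eef_pos: [0.4808, -0.1695, 0.2677]
ee_rot: [-1.288, 1.156, 1.279]
contact_force: [0.1, -1.0, 0.2]
gripper_width: 0.604
t 18.07 p [ 0.4808 -0.1695  0.2677] x [ 0.006 -0.001 -1.   ] jawdeg -174.1 q [-0.56  0.32  1.68  0.    1.13  2.48] F [ 0.1 -1.   0.2] g 0.604
```

View pics/m_w.png

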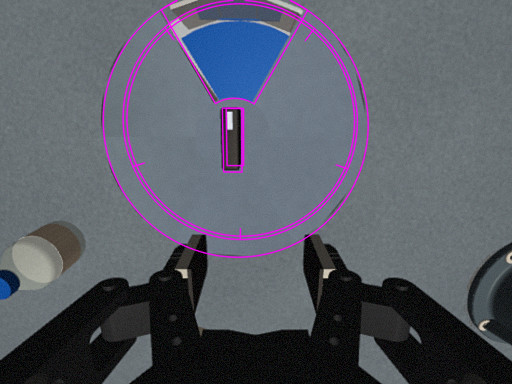

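View pics/m_s.png

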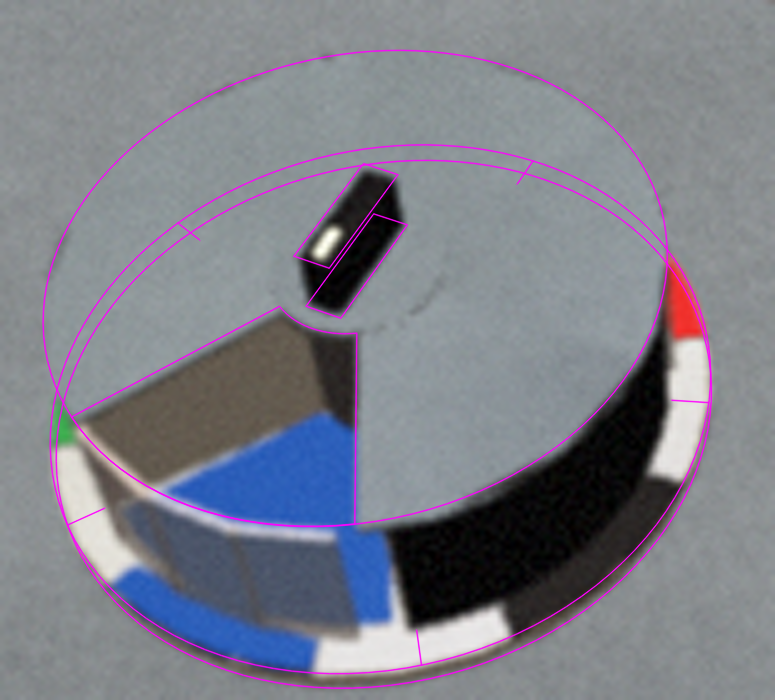

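The opening sits exactly over blue. Next I'll fetch the blue bottle.

```bash
python3 -m inch '[[0,0,0,0,0,0.17],[0.3,2,0,0,0,0.17],[0.4,3,0,0,0,0.17],[0.4,3,0,0,0,0.17],[0.4,3,0,0,0,0.17],[0.4,3,0,0,0,0.17],[0.4,3,0,0,0,0.17],[0.4,3,0,0,0,0.17],[0.4,3,0,0,0,0.17],[0.4,3,0,0,0,0.17],[0.4,3,0,0,0,0.15],[0,0,0,0,0,0]]' 0.5;python3 st.py; python3 - <<'E'
from h import *
c=robot.read_camera("wrist"); im=c["frame"][:,:,::-1].copy()
q=proj(c,(.528,.1663,.078))[0]; print(q.round(1)); cv2.circle(im,tuple(q.round().astype(int)),2,(255,0,255),1)
cv2.imwrite("pics/n_w.png",cv2.resize(im,(768,576)))
E
```

```text
t: 19.68
eef_pos: [0.5383, 0.1163, 0.2669]
ee_rot: [2.001, 0.454, -1.97]
contact_force: [-0.2, -0.6, -0.2]
gripper_width: 0.498
t 19.68 p [0.5383 0.1163 0.2669] x [ 0.012  0.017 -1.   ] jawdeg -65.0 q [0.   0.38 1.59 0.02 1.16 1.13] F [-0.2 -0.6 -0.2] g 0.498
[212.7 165.9]
```

View pics/n_w.png

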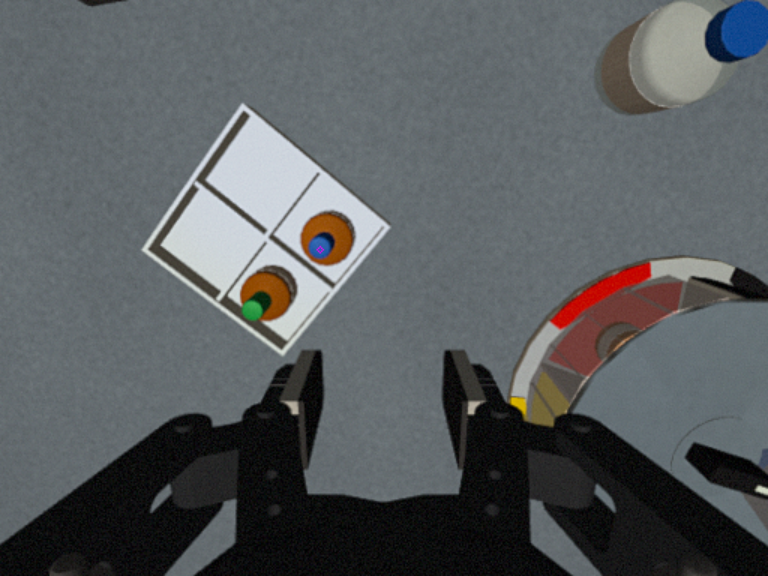

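```bash
python3 -m inch '[[-0.5,2.5,-4,-0.017,0.012,0],[-0.5,2.2,-4,0,0,0],[0,0,-4,0,0,0],[0,0,-2,0,0,0],[0,0,0,0,0,0]]' 0.5;python3 st.py; python3 - <<'E'
from h import *
c=robot.read_camera("wrist"); im=c["frame"][:,:,::-1].copy()
q=proj(c,(.528,.1663,.078))[0]; print(q.round(1)); cv2.circle(im,tuple(q.round().astype(int)),2,(255,0,255),1)
cv2.imwrite("pics/o_w.png",cv2.resize(im,(768,576)))
E
```

```text
t: 20.35
eef_pos: [0.5327, 0.1571, 0.1236]
ee_rot: [1.991, 0.419, -1.983]
contact_force: [-0.3, -0.1, 0.8]
gripper_width: 0.498
t 20.35 p [0.5327 0.1571 0.1236] x [ 0.005 -0.004 -1.   ] jawdeg -65.9 q [ 0.09  0.58  1.71 -0.01  0.84  1.24] F [-0.3 -0.1  0.8] g 0.498
[237.9 218.6]
```

View pics/o_w.png

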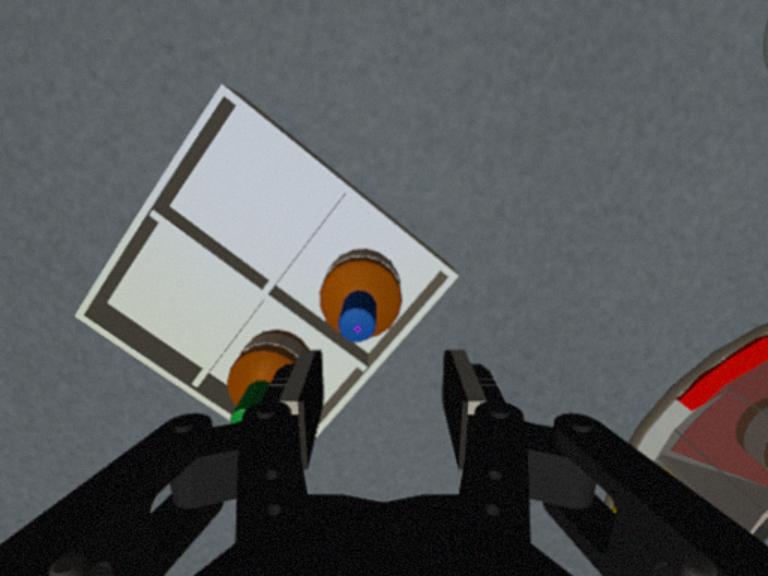

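```bash
python3 -m inch '[[-0.4,1.0,-1,0.004,0.005,0],[0,0,-2,0,0,0],[0,0,-1,0,0,0],[0,0,0,0,0,0]]' 0.5;python3 st.py
```

```text
t: 20.9
eef_pos: [0.5323, 0.1676, 0.0865]
ee_rot: [2.001, 0.422, -1.98]
contact_force: [-0.5, 0.2, 0.5]
gripper_width: 0.502
t 20.9 p [0.5323 0.1676 0.0865] x [ 0.01   0.001 -1.   ] jawdeg -66.0 q [0.1  0.65 1.73 0.   0.76 1.26] F [-0.5  0.2  0.5] g 0.502
```

```bash
python3 -m inch '[[-0.4,-0.1,-1,0,0.01,0],[-0.2,0,-1.5,0,0,0],[0,0,-1,0,0,0],[0,0,0,0,0,0]]' 0.5;python3 st.py
```

```text
t: 21.4
eef_pos: [0.5265, 0.1667, 0.0501]
ee_rot: [1.993, 0.424, -1.99]
contact_force: [-0.2, 0.4, -0.1]
gripper_width: 0.502
t 21.4 p [0.5265 0.1667 0.0501] x [ 0.001  0.002 -1.   ] jawdeg -66.0 q [0.1  0.7  1.75 0.   0.68 1.25] F [-0.2  0.4 -0.1] g 0.502
```

```bash
python3 -m inch '[[0.1,0,0.2,0,0,0],[0,0,0,0,0,0],[0,0,0,0,0,0],[0,0,0,0,0,0],[0,0,0,0,0,0],[0,0,0,0,0,0]]' 0;python3 st.py; python3 -m inch '[[0,0,2,0,0,0],[0,0,4,0,0,0],[0,0,4,0,0,0],[0,0,5,0,0,0],[0,0,4,0,0,0],[0,0,0,0,0,0],[0,0,0,0,0,0]]';python3 st.py;  python3 - <<'E'
from h import *
c=robot.read_camera("wrist"); crop(c,100,150,400,384,2,"p")
E
```

```text
t: 22.15
eef_pos: [0.528, 0.1668, 0.0527]
ee_rot: [1.994, 0.424, -1.989]
contact_force: [0.0, -0.8, -1.9]
gripper_width: 0.189
t 22.15 p [0.528  0.1668 0.0527] x [ 0.002  0.002 -1.   ] jawdeg -66.0 q [0.1  0.7  1.75 0.   0.69 1.25] F [ 0.  -0.8 -1.9] g 0.189
t: 23.02
eef_pos: [0.5247, 0.1663, 0.2463]
ee_rot: [1.989, 0.424, -1.995]
contact_force: [0.5, 0.2, -1.1]
gripper_width: 0.19
t 23.02 p [0.5247 0.1663 0.2463] x [-0.003  0.001 -1.   ] jawdeg -66.1 q [0.1  0.41 1.6  0.   1.13 1.26] F [ 0.5  0.2 -1.1] g 0.19
```

View pics/p.png

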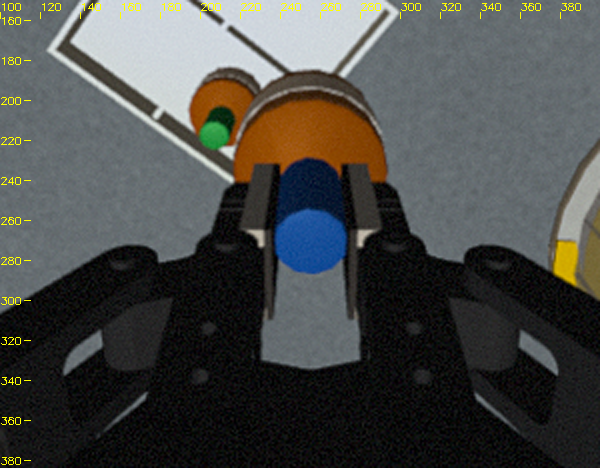

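```bash
python3 -m inch '[[0,-5.8,0,0,0,0],[0,-5.8,0,0,0,0],[0,-5.8,0,0,0,0],[0,-5.8,0,0,0,0],[0,-5.8,0,0,0,0],[0,-5.8,0,0,0,0],[0,-5.8,0,0,0,0],[0,-5.8,0,0,0,0],[0,0,0,0,0,0]]'; python3 st.py
```

```text
t: 24.2
eef_pos: [0.5158, -0.3086, 0.228]
ee_rot: [1.971, 0.448, -2.023]
contact_force: [-0.9, 0.8, -0.2]
gripper_width: 0.187
t 24.2 p [ 0.5158 -0.3086  0.228 ] x [-0.029  0.014 -0.999] jawdeg -65.9 q [-0.72  0.51  1.47 -0.01  1.19  0.43] F [-0.9  0.8 -0.2] g 0.187
```

```bash
python3 -m inch '[[0.2,0.3,-2,-0.014,-0.029,0],[0,0,-3,0,0,0],[0,0,-1.5,0,0,0],[0,0,0,0,0,0]]'; python3 st.py
```

```text
t: 24.7
eef_pos: [0.5149, -0.3013, 0.1553]
ee_rot: [1.988, 0.437, -2.0]
contact_force: [0.3, -0.1, -0.9]
gripper_width: 0.188
t 24.7 p [ 0.5149 -0.3013  0.1553] x [-0.008  0.01  -1.   ] jawdeg -65.9 q [-0.72  0.59  1.57  0.    1.    0.43] F [ 0.3 -0.1 -0.9] g 0.188
```

```bash
python3 -m inch '[[0.3,-0.2,0,-0.01,-0.008,0],[0,0,0,0,0,0]]'; python3 st.py;  python3 - <<'E'
from h import *
crop(robot.read_camera("scene"),110,170,240,300,5,"q_s")
crop(robot.read_camera("side"),250,70,380,200,5,"q_d")
E
```

```text
t: 24.95
eef_pos: [0.519, -0.3033, 0.1564]
ee_rot: [1.989, 0.423, -1.986]
contact_force: [1.2, -0.3, -2.3]
gripper_width: 0.191
t 24.95 p [ 0.519  -0.3033  0.1564] x [ 0.002 -0.002 -1.   ] jawdeg -65.9 q [-0.71  0.59  1.57 -0.    0.99  0.44] F [ 1.2 -0.3 -2.3] g 0.191
```

View pics/q_s.png

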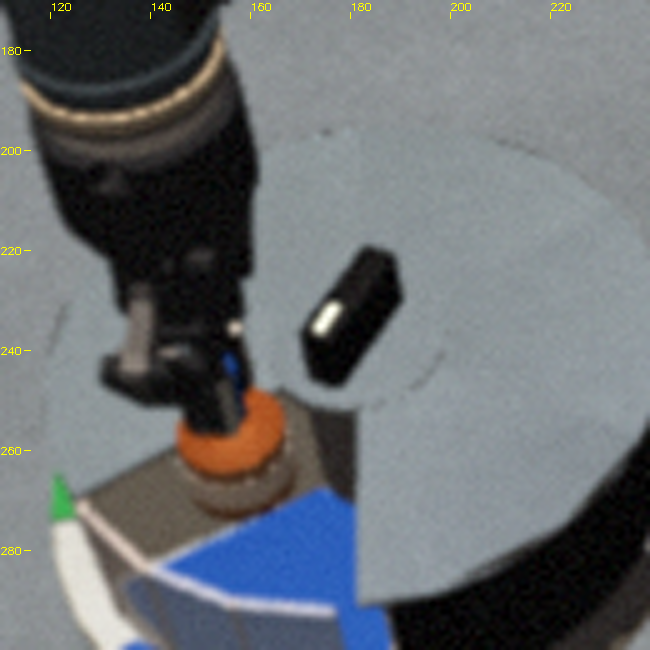

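View pics/q_d.png

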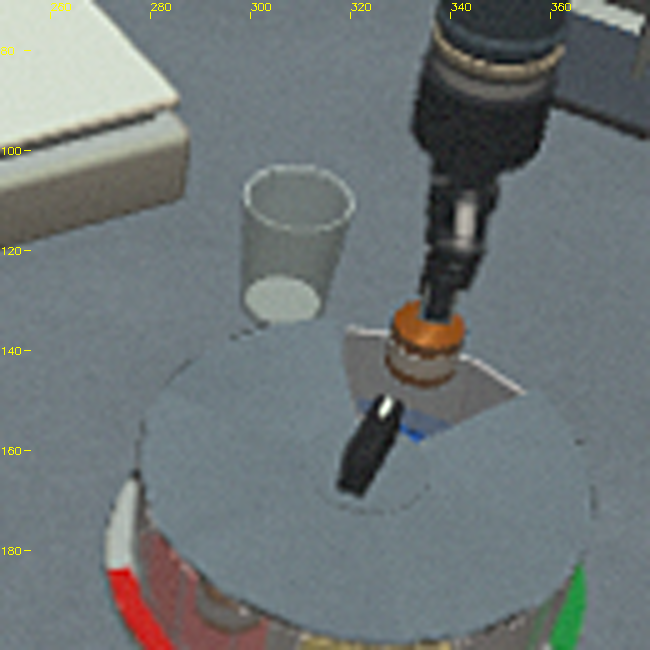

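```bash
python3 -m inch '[[-0.1,0,-2,0,0,0],[0,0,-2,0,0,0],[0,0,-1.5,0,0,0],[0,0,0,0,0,0]]'; python3 st.py
```

```text
t: 25.55
eef_pos: [0.5197, -0.305, 0.1033]
ee_rot: [1.992, 0.416, -1.98]
contact_force: [-0.2, -0.3, -1.3]
gripper_width: 0.188
t 25.55 p [ 0.5197 -0.305   0.1033] x [ 0.007 -0.007 -1.   ] jawdeg -65.9 q [-0.72  0.66  1.6  -0.    0.87  0.43] F [-0.2 -0.3 -1.3] g 0.188
```

```bash
python3 -m inch '[[-0.1,0.2,-1.5,0.007,0.007,0],[0,0,-1.2,0,0,0],[0,0,-0.8,0,0,0],[0,0,0,0,0,0]]'; python3 st.py; python3 -m inch '[[0,0,-0.3,0,0,0],[0,0,-0.3,0,0,0]]'; python3 -m inch '[[0,0,-0.25,0,0,0]]'
```

```text
t: 26.05
eef_pos: [0.5194, -0.3035, 0.067]
ee_rot: [1.99, 0.424, -1.987]
contact_force: [-0.5, -0.1, 0.1]
gripper_width: 0.188
t 26.05 p [ 0.5194 -0.3035  0.067 ] x [ 0.002 -0.001 -1.   ] jawdeg -65.9 q [-0.71  0.72  1.62  0.    0.8   0.43] F [-0.5 -0.1  0.1] g 0.188
t: 26.3
eef_pos: [0.5199, -0.3039, 0.0613]
ee_rot: [1.99, 0.423, -1.986]
contact_force: [0.9, 0.5, -1.3]
gripper_width: 0.185
t: 26.42
eef_pos: [0.52, -0.3039, 0.0601]
ee_rot: [1.99, 0.423, -1.985]
contact_force: [-4.0, 3.8, 18.8]
gripper_width: 0.187
```

Contact is 19 N at z = 0.060. I'll release and retreat.

```bash
python3 -m inch '[[0,0,0,0,0,0]]' ; python3 -m inch '[[0,0,0,0,0,0],[0,0,0,0,0,0],[0,0,0,0,0,0]]' 0.45; python3 -m inch '[[0,0,2,0,0,0],[0,0,3,0,0,0],[0,0,4,0,0,0],[0,0,5,0,0,0],[0,2,3,0,0,0],[-0.5,3,0,0,0,0.1],[0,2,0,0,0,0.1],[0,0,0,0,0,0]]'; python3 st.py; python3 - <<'E'
from h import *
crop(robot.read_camera("scene"),110,180,260,320,5,"r_s")
from ov import *
overlay(robot.read_camera("wrist"),model(.5095,-.2105,-.22,-1.257),0,0,512,384,1,"r_w")
E
```

```text
t: 26.55
eef_pos: [0.5203, -0.3042, 0.0607]
ee_rot: [1.991, 0.422, -1.984]
contact_force: [0.4, 1.6, 0.0]
gripper_width: 0.185
t: 26.92
eef_pos: [0.5207, -0.3046, 0.061]
ee_rot: [1.991, 0.42, -1.983]
contact_force: [0.7, -1.1, -0.4]
gripper_width: 0.453
t: 27.92
eef_pos: [0.5145, -0.2327, 0.2356]
ee_rot: [1.866, 0.598, -1.858]
contact_force: [-0.7, -0.8, -0.6]
gripper_width: 0.447
t 27.93 p [ 0.5145 -0.2327  0.2356] x [ 0.005 -0.003 -1.   ] jawdeg -54.2 q [-0.62  0.44  1.59  0.    1.11  0.32] F [-0.7 -0.8 -0.6] g 0.447
```

View pics/r_s.png

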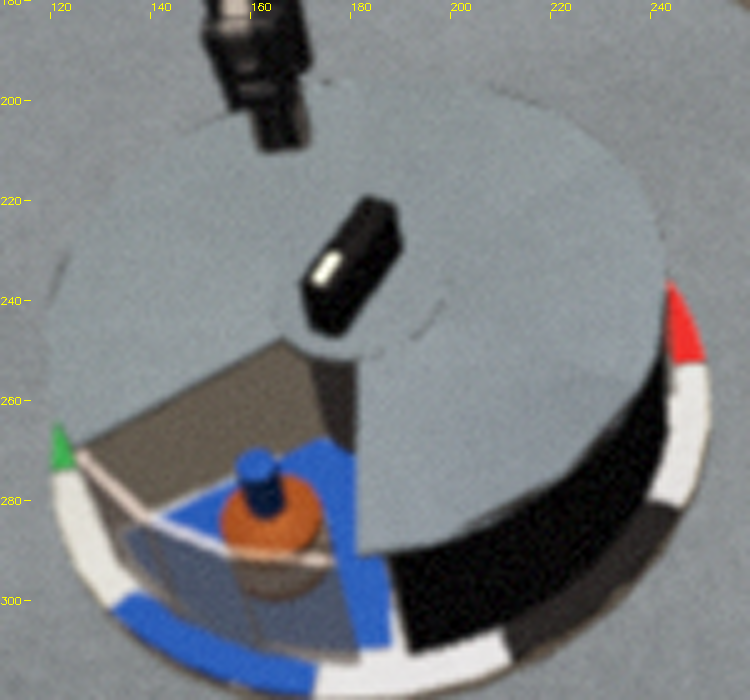

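View pics/r_w.png

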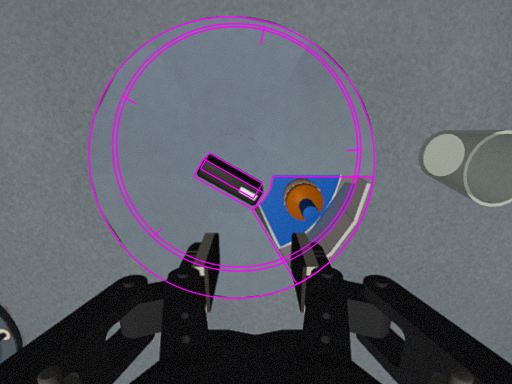

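Blue stands upright. I'll turn the cover to green next: regrip the handle with jaws at 5.4°, then turn -72°.

```bash
python3 -m inch '[[-0.2,1.2,0,0,0,0.18],[-0.3,1.0,0,0,0,0.18],[0,0,0,0,0,0.18],[0,0,0,0,0,0.18],[0,0,0,0,0,0.18],[0,0,0,0,0,0.14],[0,0,0,0,0,0]]' 0.6; python3 st.py
```

```text
t: 28.9
eef_pos: [0.5104, -0.2202, 0.2325]
ee_rot: [1.132, 1.256, -1.125]
contact_force: [-0.3, -0.0, 0.4]
gripper_width: 0.601
t 28.9 p [ 0.5104 -0.2202  0.2325] x [ 0.005  0.001 -1.   ] jawdeg 6.2 q [-0.61  0.43  1.61  0.    1.1  -0.72] F [-0.3 -0.   0.4] g 0.601
```

```bash
python3 -m inch '[[-0.1,1.0,-3,0,0.005,-0.01],[0,0,-4,0,0,0],[0,0,-1,0,0,0],[0,0,0,0,0,0]]' 0.6; python3 st.py
```

```text
t: 29.4
eef_pos: [0.511, -0.2136, 0.1515]
ee_rot: [1.146, 1.245, -1.145]
contact_force: [-0.3, 0.3, -0.1]
gripper_width: 0.602
t 29.4 p [ 0.511  -0.2136  0.1515] x [ 0.003 -0.002 -1.   ] jawdeg 4.9 q [-0.6   0.54  1.69  0.    0.91 -0.68] F [-0.3  0.3 -0.1] g 0.602
```

```bash
python3 -m inch '[[-0.1,0.4,-2,0,0,0],[0,0,-2,0,0,0],[0,0,-0.4,0,0,0],[0,0,0,0,0,0]]' 0.6; python3 st.py;python3 -m inch '[[0,0,0,0,0,0],[0,0,0,0,0,0],[0,0,0,0,0,0],[0,0,0,0,0,0],[0,0,0,0,0,0],[0,0,0,0,0,0]]' 0; python3 st.py
```

```text
t: 29.9
eef_pos: [0.5142, -0.2131, 0.1121]
ee_rot: [1.149, 1.231, -1.145]
contact_force: [0.9, 0.6, 0.6]
gripper_width: 0.601
t 29.9 p [ 0.5142 -0.2131  0.1121] x [ 0.013 -0.009 -1.   ] jawdeg 4.6 q [-0.59  0.6   1.72  0.    0.8  -0.67] F [0.9 0.6 0.6] g 0.601
t: 30.65
eef_pos: [0.5103, -0.214, 0.1141]
ee_rot: [1.14, 1.238, -1.148]
contact_force: [-0.4, -0.1, -2.7]
gripper_width: 0.196
t 30.65 p [ 0.5103 -0.214   0.1141] x [ 0.004 -0.011 -1.   ] jawdeg 4.9 q [-0.6   0.6   1.72 -0.01  0.81 -0.68] F [-0.4 -0.1 -2.7] g 0.196
```

```bash
python3 -m inch '[[0,0,0,0.011,0.004,-0.12],[0,0,0,0,0,-0.15],[0,0,0,0,0,-0.15],[0,0,0,0,0,-0.15]]'; python3 st.py
```

```text
t: 31.15
eef_pos: [0.5083, -0.2135, 0.1141]
ee_rot: [1.561, 0.936, -1.569]
contact_force: [-1.6, 0.0, -1.9]
gripper_width: 0.197
t 31.15 p [ 0.5083 -0.2135  0.1141] x [-0.005  0.001 -1.   ] jawdeg -28.4 q [-0.6   0.6   1.72 -0.    0.83 -0.1 ] F [-1.6  0.  -1.9] g 0.197
```

Remaining: 38.2° = 0.667 rad.

```bash
python3 -m inch '[[0,0,0,0,0,-0.15],[0,0,0,0,0,-0.15],[0,0,0,0,0,-0.15],[0,0,0,0,0,-0.15],[0,0,0,0,0,0]]'; python3 st.py
```

```text
t: 31.78
eef_pos: [0.5068, -0.212, 0.1141]
ee_rot: [1.96, 0.468, -1.973]
contact_force: [-0.5, -0.7, -3.1]
gripper_width: 0.194
t 31.77 p [ 0.5068 -0.212   0.1141] x [-0.007  0.004 -1.   ] jawdeg -63.5 q [-0.6   0.6   1.72 -0.    0.83  0.51] F [-0.5 -0.7 -3.1] g 0.194
```

```bash
python3 -m inch '[[0,0,0,0,0,-0.055],[0,0,0,0,0,0]]'; python3 st.py;  python3 -m inch '[[0,0,0,0,0,0],[0,0,0,0,0,0],[0,0,0,0,0,0]]' 0.6; python3 -m inch '[[0,0,3,0,0,0],[0,0,5,0,0,0],[0,0,5,0,0,0],[0,3,1,0,0,0],[0,5,0,0,0,0],[0,3,0,0,0,0],[0,0,0,0,0,0]]';python3 st.py; python3 - <<'E'
from ov import *
overlay(robot.read_camera("wrist"),model(.5095,-.211,-.22,-2.513),0,0,512,384,1,"s_w")
overlay(robot.read_camera("scene"),model(.509,-.211,-.22,-2.513),110,185,265,325,5,"s_s")
overlay(robot.read_camera("side"),model(.509,-.211,-.22,-2.513),260,120,385,230,6,"s_d")
E
```

```text
t: 32.02
eef_pos: [0.5067, -0.2118, 0.1141]
ee_rot: [1.99, 0.422, -2.004]
contact_force: [-1.6, -0.1, -2.5]
gripper_width: 0.193
t 32.02 p [ 0.5067 -0.2118  0.1141] x [-0.007  0.004 -1.   ] jawdeg -66.4 q [-0.6   0.6   1.72 -0.    0.83  0.56] F [-1.6 -0.1 -2.5] g 0.193
t: 32.4
eef_pos: [0.5081, -0.2125, 0.1151]
ee_rot: [1.992, 0.423, -1.999]
contact_force: [0.5, 0.2, 0.6]
gripper_width: 0.599
t: 33.28
eef_pos: [0.509, -0.1007, 0.2618]
ee_rot: [1.997, 0.42, -1.992]
contact_force: [0.2, -0.4, 0.8]
gripper_width: 0.597
t 33.27 p [ 0.509  -0.1007  0.2618] x [ 0.002  0.002 -1.   ] jawdeg -66.3 q [-0.41  0.35  1.66  0.    1.13  0.74] F [ 0.2 -0.4  0.8] g 0.597
```

View pics/s_s.png

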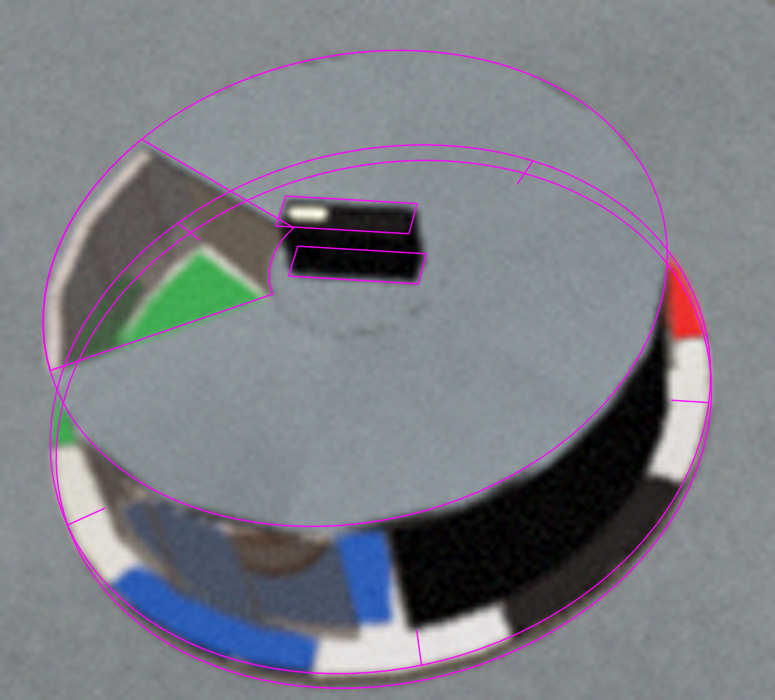

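View pics/s_d.png

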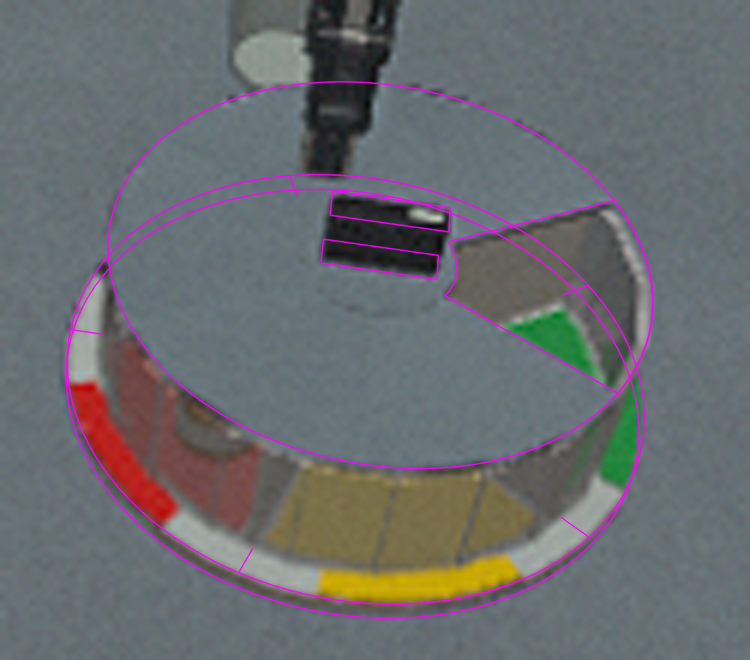

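```bash
python3 -m inch '[[-1,4,0,0,0,0],[-1,5,0,0,0,0],[-1,5,0,0,0,0],[-1,5,0,0,0,0],[-1,4,-1,0,0,0],[0,0,-1,0,0,0],[0,0,0,0,0,0]]' 0.5;python3 st.py; python3 - <<'E'
from h import *
c=robot.read_camera("wrist"); im=c["frame"][:,:,::-1].copy()
q=proj(c,(.4587,.1949,.078))[0]; print(q.round(1)); cv2.circle(im,tuple(q.round().astype(int)),2,(255,0,255),1)
cv2.imwrite("pics/t_w.png",cv2.resize(im,(768,576)))
E
```

```text
t: 34.3
eef_pos: [0.4637, 0.1231, 0.2405]
ee_rot: [2.01, 0.398, -1.995]
contact_force: [0.6, -0.4, 0.3]
gripper_width: 0.499
t 34.3 p [0.4637 0.1231 0.2405] x [ 0.008 -0.002 -1.   ] jawdeg -67.3 q [ 0.03  0.32  1.78 -0.    1.04  1.2 ] F [ 0.6 -0.4  0.3] g 0.499
[188.6 158.1]
```

View pics/t_w.png

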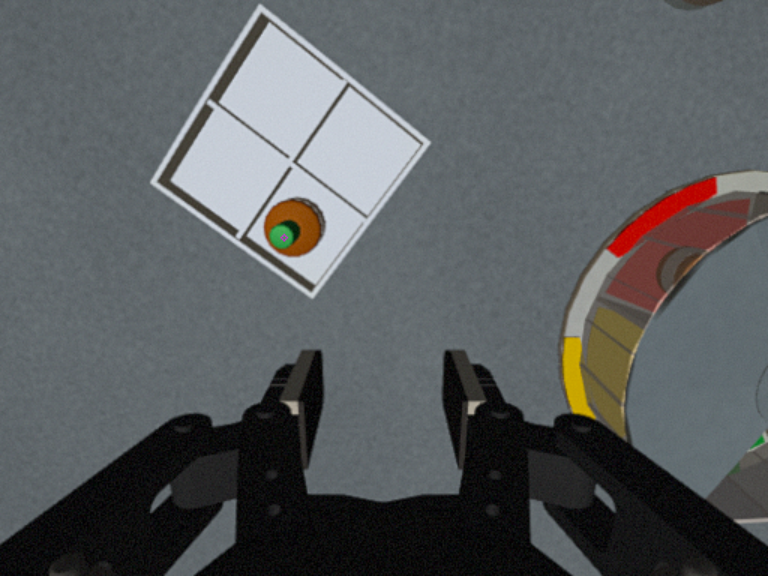

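```bash
python3 -m inch '[[-0.2,3.3,-3,0.002,0.008,0],[-0.2,3.3,-4,0,0,0],[0,0,-4,0,0,0],[0,0,-1,0,0,0],[0,0,0,0,0,0]]' 0.5;python3 st.py; python3 - <<'E'
from h import *
c=robot.read_camera("wrist"); im=c["frame"][:,:,::-1].copy()
q=proj(c,(.4583,.196,.078))[0]; print(q.round(1)); cv2.circle(im,tuple(q.round().astype(int)),2,(255,0,255),1)
cv2.imwrite("pics/u_w.png",cv2.resize(im,(768,576)))
E
```

```text
t: 34.98
eef_pos: [0.4688, 0.1841, 0.1208]
ee_rot: [2.023, 0.387, -1.999]
contact_force: [-0.3, 0.6, 0.7]
gripper_width: 0.502
t 34.98 p [0.4688 0.1841 0.1208] x [ 0.012  0.    -1.   ] jawdeg -68.1 q [ 0.15  0.54  1.84 -0.    0.75  1.34] F [-0.3  0.6  0.7] g 0.502
[231.3 227. ]
```

View pics/u_w.png

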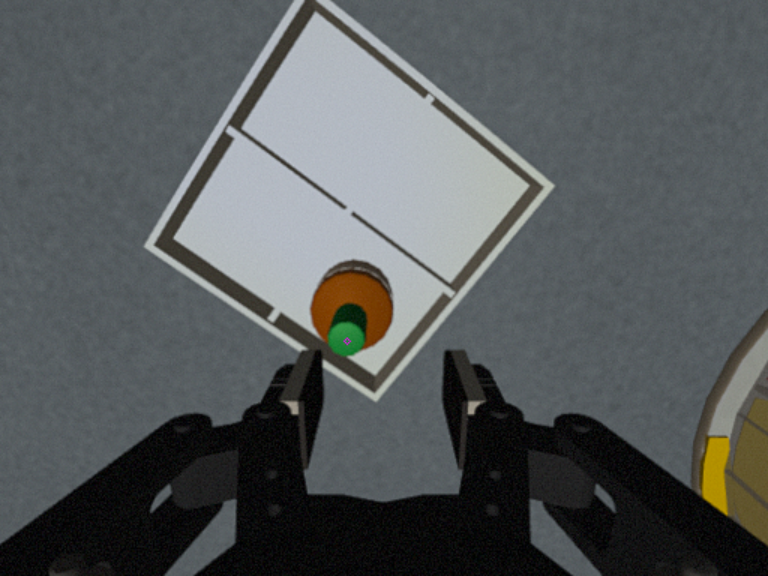

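Agreement is within about 1 mm. I'll correct by dx -1.0, dy +1.2.

```bash
python3 -m inch '[[-1.2,1.2,-1,0,0.012,0],[0,0,-2,0,0,0],[0,0,-1,0,0,0],[0,0,0,0,0,0]]' 0.5;python3 st.py
```

```text
t: 35.52
eef_pos: [0.4581, 0.1975, 0.0837]
ee_rot: [2.021, 0.389, -2.005]
contact_force: [-0.2, -0.4, -0.7]
gripper_width: 0.502
t 35.52 p [0.4581 0.1975 0.0837] x [ 0.008  0.002 -1.   ] jawdeg -68.2 q [0.18 0.6  1.88 0.   0.66 1.37] F [-0.2 -0.4 -0.7] g 0.502
```

```bash
python3 -m inch '[[-0.1,-0.1,-1,0,0.008,0],[-0.1,0,-1.3,0,0,0],[0,0,-0.7,0,0,0],[0,0,0,0,0,0]]' 0.5;python3 st.py
```

```text
t: 36.02
eef_pos: [0.4565, 0.1967, 0.0525]
ee_rot: [2.015, 0.391, -2.013]
contact_force: [-0.9, 0.2, -0.3]
gripper_width: 0.498
t 36.02 p [0.4565 0.1967 0.0525] x [ 0.001  0.003 -1.   ] jawdeg -68.2 q [0.18 0.66 1.89 0.   0.59 1.37] F [-0.9  0.2 -0.3] g 0.498
```

```bash
python3 -m inch '[[0.2,0,0,0,0,0],[0,0,0,0,0,0],[0,0,0,0,0,0],[0,0,0,0,0,0],[0,0,0,0,0,0],[0,0,0,0,0,0]]' 0;python3 st.py; python3 -m inch '[[0,0,2,0,0,0],[0,0,4,0,0,0],[0,0,4,0,0,0],[0,0,5,0,0,0],[0,0,4,0,0,0],[0,0,0,0,0,0],[0,0,0,0,0,0]]';python3 st.py;  python3 - <<'E'
from h import *
c=robot.read_camera("wrist"); crop(c,100,150,400,384,2,"v")
E
```

```text
t: 36.78
eef_pos: [0.4589, 0.1967, 0.0528]
ee_rot: [2.016, 0.39, -2.012]
contact_force: [-0.5, 0.7, -1.0]
gripper_width: 0.19
t 36.77 p [0.4589 0.1967 0.0528] x [ 0.001  0.003 -1.   ] jawdeg -68.2 q [0.18 0.66 1.89 0.   0.59 1.37] F [-0.5  0.7 -1. ] g 0.19
t: 37.65
eef_pos: [0.4557, 0.1961, 0.2469]
ee_rot: [2.011, 0.39, -2.017]
contact_force: [-0.2, -0.1, -2.4]
gripper_width: 0.185
t 37.65 p [0.4557 0.1961 0.2469] x [-0.003  0.002 -1.   ] jawdeg -68.2 q [0.18 0.33 1.73 0.   1.08 1.37] F [-0.2 -0.1 -2.4] g 0.185
```

View pics/v.png

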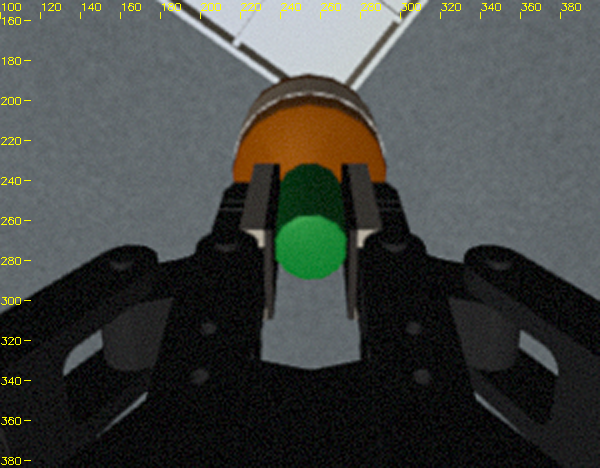

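```bash
python3 -m inch '[[0,-5.5,0,0,0,0],[0,-5.5,0,0,0,0],[-0.3,-5.5,0,0,0,0],[-0.4,-5.5,0,0,0,0],[-0.6,-5.5,0,0,0,0],[-0.6,-5.5,0,0,0,0],[-0.6,-5.5,0,0,0,0],[-0.4,-5.3,0,0,0,0],[0,0,0,0,0,0]]'; python3 st.py
```

```text
t: 38.83
eef_pos: [0.4181, -0.2524, 0.2317]
ee_rot: [1.994, 0.411, -2.043]
contact_force: [-0.6, 1.0, 0.1]
gripper_width: 0.191
t 38.83 p [ 0.4181 -0.2524  0.2317] x [-0.027  0.013 -1.   ] jawdeg -68.0 q [-0.77  0.36  1.75 -0.01  1.07  0.42] F [-0.6  1.   0.1] g 0.191
```

```bash
python3 -m inch '[[0.6,0.2,-2,-0.013,-0.027,0],[0,0,-3,0,0,0],[0,0,-1.5,0,0,0],[0,0,0,0,0,0]]'; python3 st.py
```

```text
t: 39.33
eef_pos: [0.4207, -0.2447, 0.1596]
ee_rot: [2.01, 0.405, -2.023]
contact_force: [-0.1, -0.3, -0.9]
gripper_width: 0.189
t 39.33 p [ 0.4207 -0.2447  0.1596] x [-0.009  0.012 -1.   ] jawdeg -68.0 q [-0.76  0.46  1.84  0.    0.86  0.43] F [-0.1 -0.3 -0.9] g 0.189
```

```bash
python3 -m inch '[[0.4,-0.3,0,-0.012,-0.009,0],[0,0,0,0,0,0]]'; python3 st.py;  python3 - <<'E'
from h import *
crop(robot.read_camera("scene"),110,150,240,280,5,"x_s")
crop(robot.read_camera("side"),280,90,410,220,5,"x_d")
E
```

```text
t: 39.58
eef_pos: [0.4251, -0.2468, 0.1596]
ee_rot: [2.011, 0.391, -2.011]
contact_force: [-0.2, 0.1, -1.3]
gripper_width: 0.188
t 39.58 p [ 0.4251 -0.2468  0.1596] x [ 0.    -0.001 -1.   ] jawdeg -68.0 q [-0.75  0.46  1.84 -0.    0.85  0.43] F [-0.2  0.1 -1.3] g 0.188
```

View pics/x_s.png

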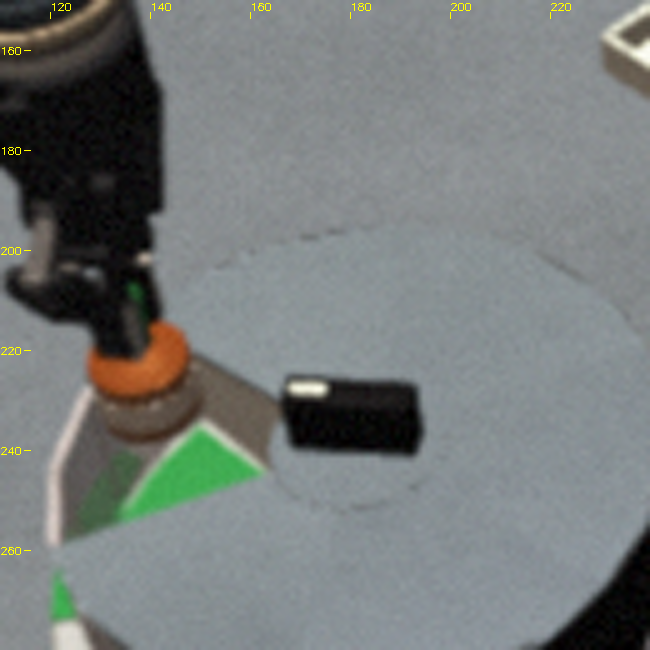

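View pics/x_d.png

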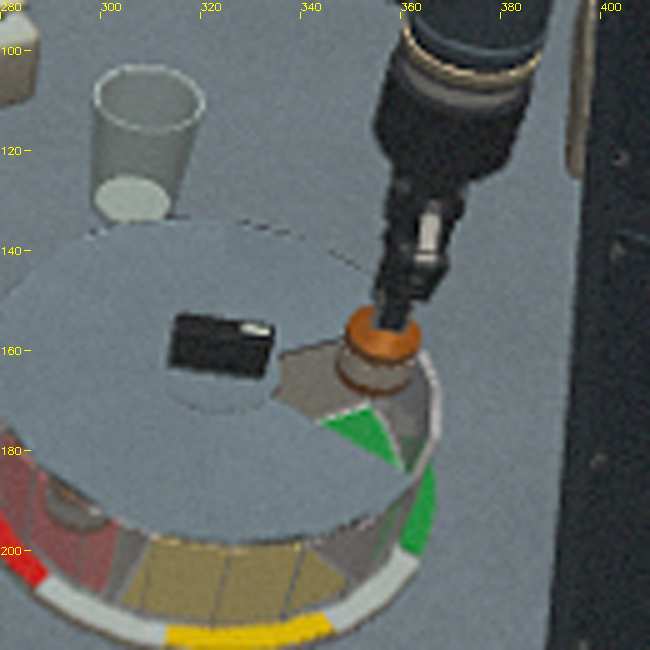

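It is over the opening, so I'll lower it.

```bash
python3 -m inch '[[-0.1,0.1,-2,0,0,0],[-0.1,0.1,-2,0,0,0],[0,0,-1.5,0,0,0],[0,0,0,0,0,0]]'; python3 st.py
```

```text
t: 40.17
eef_pos: [0.4248, -0.2465, 0.1062]
ee_rot: [2.013, 0.384, -2.004]
contact_force: [-0.4, -0.4, -0.5]
gripper_width: 0.19
t 40.17 p [ 0.4248 -0.2465  0.1062] x [ 0.006 -0.006 -1.   ] jawdeg -68.0 q [-0.75  0.55  1.88 -0.    0.7   0.43] F [-0.4 -0.4 -0.5] g 0.19
```

```bash
python3 -m inch '[[0,0.1,-1.5,0.006,0.006,0],[0,0,-1.4,0,0,0],[0,0,-0.8,0,0,0],[0,0,0,0,0,0]]'; python3 st.py; python3 -m inch '[[0,0,-0.3,0,0,0],[0,0,-0.3,0,0,0]]'; python3 -m inch '[[0,0,-0.25,0,0,0]]'
```

```text
t: 40.67
eef_pos: [0.4258, -0.2464, 0.068]
ee_rot: [2.012, 0.389, -2.009]
contact_force: [0.1, -0.1, 0.1]
gripper_width: 0.188
t 40.67 p [ 0.4258 -0.2464  0.068 ] x [ 0.002 -0.001 -1.   ] jawdeg -68.0 q [-0.75  0.63  1.9   0.    0.61  0.43] F [ 0.1 -0.1  0.1] g 0.188
t: 40.92
eef_pos: [0.4261, -0.2467, 0.0621]
ee_rot: [2.012, 0.388, -2.008]
contact_force: [-0.3, 0.0, -1.3]
gripper_width: 0.191
t: 41.05
eef_pos: [0.4261, -0.2467, 0.0601]
ee_rot: [2.012, 0.388, -2.008]
contact_force: [-2.6, 3.1, 24.7]
gripper_width: 0.185
```

```bash
python3 -m inch '[[0,0,0,0,0,0]]' ; python3 -m inch '[[0,0,0,0,0,0],[0,0,0,0,0,0],[0,0,0,0,0,0]]' 0.45; python3 -m inch '[[0,0,2,0,0,0],[0,0,3,0,0,0],[0,0,4,0,0,0],[0,0,5,0,0,0],[2,1,3,0,0,0],[3,1,0,0,0,0],[3,0.5,0,0,0,0],[0,0,0,0,0,0]]'; python3 st.py; python3 - <<'E'
from h import *
crop(robot.read_camera("scene"),110,180,260,320,5,"y_s")
from ov import *
overlay(robot.read_camera("wrist"),model(.5095,-.2105,-.22,-2.513),0,0,512,384,1,"y_w")
E
```

```text
t: 41.18
eef_pos: [0.4263, -0.2468, 0.0605]
ee_rot: [2.012, 0.387, -2.007]
contact_force: [-0.5, 0.1, -1.6]
gripper_width: 0.188
t: 41.55
eef_pos: [0.4266, -0.2471, 0.0607]
ee_rot: [2.013, 0.386, -2.006]
contact_force: [0.5, -0.2, -1.0]
gripper_width: 0.453
t: 42.55
eef_pos: [0.5072, -0.2205, 0.2365]
ee_rot: [2.014, 0.386, -2.007]
contact_force: [-0.8, -0.2, -0.1]
gripper_width: 0.447
t 42.55 p [ 0.5072 -0.2205  0.2365] x [ 0.004 -0.003 -1.   ] jawdeg -68.1 q [-0.61  0.42  1.61  0.    1.1   0.58] F [-0.8 -0.2 -0.1] g 0.447
```

View pics/y_s.png

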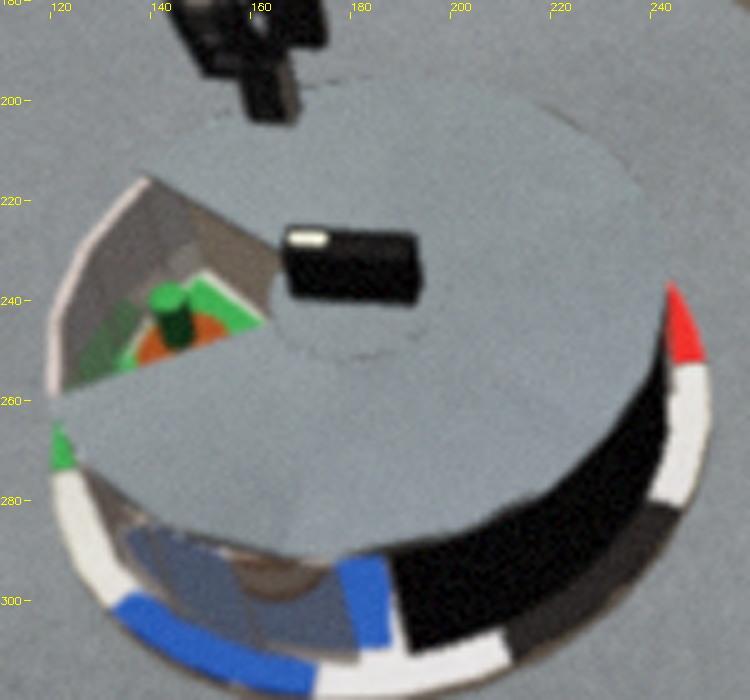

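View pics/y_w.png

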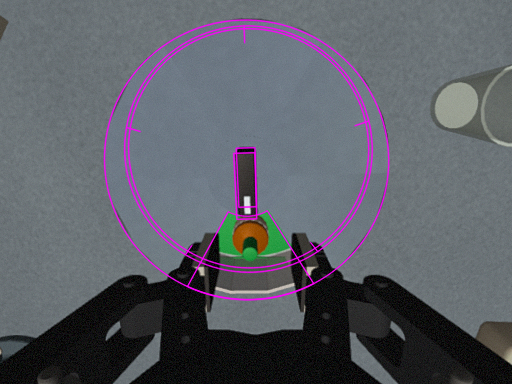

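Green stands upright. Now I'll grip the handle and close the carousel with a turn of +144°.

```bash
python3 -m inch '[[0.2,0.8,-3,0.003,0.004,0.026],[0,0,-4,0,0,0],[0,0,-1,0,0,0],[0,0,0,0,0,0]]' 0.6; python3 st.py
```

```text
t: 43.15
eef_pos: [0.5029, -0.2128, 0.1546]
ee_rot: [1.995, 0.414, -2.005]
contact_force: [0.4, -0.0, -0.1]
gripper_width: 0.599
t 43.15 p [ 0.5029 -0.2128  0.1546] x [-0.006  0.003 -1.   ] jawdeg -66.8 q [-0.6   0.53  1.7  -0.    0.92  0.56] F [ 0.4 -0.  -0.1] g 0.599
```

```bash
python3 -m inch '[[0.5,0.2,0,-0.003,-0.006,0],[0,0,-2.2,0,0,0],[0,0,-2.0,0,0,0],[0,0,-0.6,0,0,0],[0,0,0,0,0,0]]' 0.6; python3 st.py;
```

```text
t: 43.78
eef_pos: [0.5129, -0.2137, 0.1123]
ee_rot: [2.006, 0.397, -1.983]
contact_force: [1.1, -0.1, -0.6]
gripper_width: 0.601
t 43.77 p [ 0.5129 -0.2137  0.1123] x [ 0.013 -0.009 -1.   ] jawdeg -66.8 q [-0.6   0.6   1.72  0.    0.8   0.57] F [ 1.1 -0.1 -0.6] g 0.601
```

```bash
python3 -m inch '[[-0.3,0.2,0,0.009,0.013,0],[0,0,0,0,0,0]]' 0.6; python3 st.py; python3 -m inch '[[0,0,0,0,0,0],[0,0,0,0,0,0],[0,0,0,0,0,0],[0,0,0,0,0,0],[0,0,0,0,0,0],[0,0,0,0,0,0]]' 0; python3 st.py
```

```text
t: 44.02
eef_pos: [0.5107, -0.2121, 0.114]
ee_rot: [2.0, 0.408, -1.997]
contact_force: [-0.0, -0.2, -0.6]
gripper_width: 0.599
t 44.02 p [ 0.5107 -0.2121  0.114 ] x [ 0.002 -0.001 -1.   ] jawdeg -66.8 q [-0.6   0.6   1.72  0.    0.82  0.57] F [-0.  -0.2 -0.6] g 0.599
t: 44.78
eef_pos: [0.5101, -0.2103, 0.1149]
ee_rot: [2.001, 0.412, -1.999]
contact_force: [1.1, 1.3, 0.8]
gripper_width: 0.192
t 44.77 p [ 0.5101 -0.2103  0.1149] x [ 0.001  0.002 -1.   ] jawdeg -66.8 q [-0.59  0.6   1.72  0.    0.83  0.57] F [1.1 1.3 0.8] g 0.192
```

```bash
python3 -m inch '[[0,0,0,0,0,0.12],[0,0,0,0,0,0.16],[0,0,0,0,0,0.16],[0,0,0,0,0,0.16],[0,0,0,0,0,0.16],[0,0,0,0,0,0.16],[0,0,0,0,0,0.16]]'; python3 st.py
```

```text
t: 45.65
eef_pos: [0.5099, -0.2102, 0.115]
ee_rot: [1.258, 1.184, -1.256]
contact_force: [0.3, 0.7, 0.4]
gripper_width: 0.195
t 45.65 p [ 0.5099 -0.2102  0.115 ] x [-0.002  0.005 -1.   ] jawdeg -3.6 q [-0.6   0.6   1.72  0.    0.83 -0.53] F [0.3 0.7 0.4] g 0.195
```

```bash
python3 -m inch '[[0,0,0,0,0,0.16],[0,0,0,0,0,0.16],[0,0,0,0,0,0.16],[0,0,0,0,0,0.16],[0,0,0,0,0,0.16],[0,0,0,0,0,0.16],[0,0,0,0,0,0.16],[0,0,0,0,0,0]]'; python3 st.py
```

```text
t: 46.65
eef_pos: [0.5097, -0.2104, 0.115]
ee_rot: [0.385, 1.542, -0.384]
contact_force: [0.3, 1.0, 1.5]
gripper_width: 0.19
t 46.65 p [ 0.5097 -0.2104  0.115 ] x [-0.005  0.002 -1.   ] jawdeg 61.9 q [-0.59  0.6   1.72 -0.    0.83 -1.67] F [0.3 1.  1.5] g 0.19
```

Remaining: 15.5° = 0.27 rad.

```bash
python3 -m inch '[[0,0,0,0,0,0.15],[0,0,0,0,0,0.13],[0,0,0,0,0,0]]'; python3 st.py
```

```text
t: 47.02
eef_pos: [0.5096, -0.2104, 0.115]
ee_rot: [0.167, 1.57, -0.167]
contact_force: [-0.4, 0.5, 0.2]
gripper_width: 0.192
t 47.02 p [ 0.5096 -0.2104  0.115 ] x [-0.005  0.001 -1.   ] jawdeg 77.8 q [-0.59  0.6   1.72 -0.    0.83 -1.95] F [-0.4  0.5  0.2] g 0.192
```

```bash
python3 -m inch '[[0,0,0,0,0,0],[0,0,0,0,0,0],[0,0,0,0,0,0]]' 0.6; python3 -m inch '[[0,0,3,0,0,0],[0,0,5,0,0,0],[0,0,5,0,0,0],[-2,1,2,0,0,0],[-4,3,2,0,0,0],[0,4,0,0,0,0],[0,0,0,0,0,0],[0,0,0,0,0,0]]';python3 st.py; python3 - <<'E'
from ov import *
L=model(.509,-.211,-.22,0)
overlay(robot.read_camera("wrist"),L,0,0,512,384,1,"z_w")
overlay(robot.read_camera("scene"),L,110,185,265,325,5,"z_s")
overlay(robot.read_camera("side"),L,260,120,385,230,6,"z_d")
E
```

```text
t: 47.4
eef_pos: [0.5099, -0.2109, 0.1149]
ee_rot: [0.172, 1.569, -0.173]
contact_force: [0.8, 0.6, -0.6]
gripper_width: 0.599
t: 48.4
eef_pos: [0.448, -0.1304, 0.2908]
ee_rot: [0.176, 1.565, -0.18]
contact_force: [1.0, -0.9, 0.5]
gripper_width: 0.597
t 48.4 p [ 0.448  -0.1304  0.2908] x [-0.002 -0.003 -1.   ] jawdeg 77.0 q [-0.52  0.24  1.74 -0.    1.17 -1.86] F [ 1.  -0.9  0.5] g 0.597
```

View pics/z_w.png

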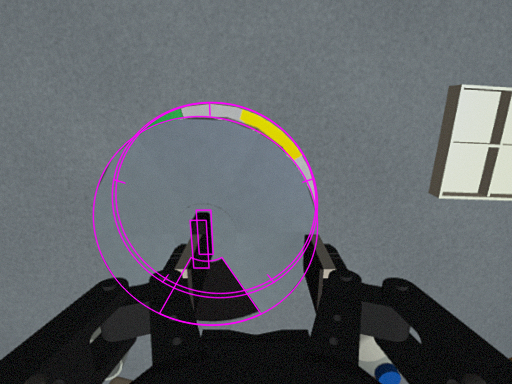

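View pics/z_s.png

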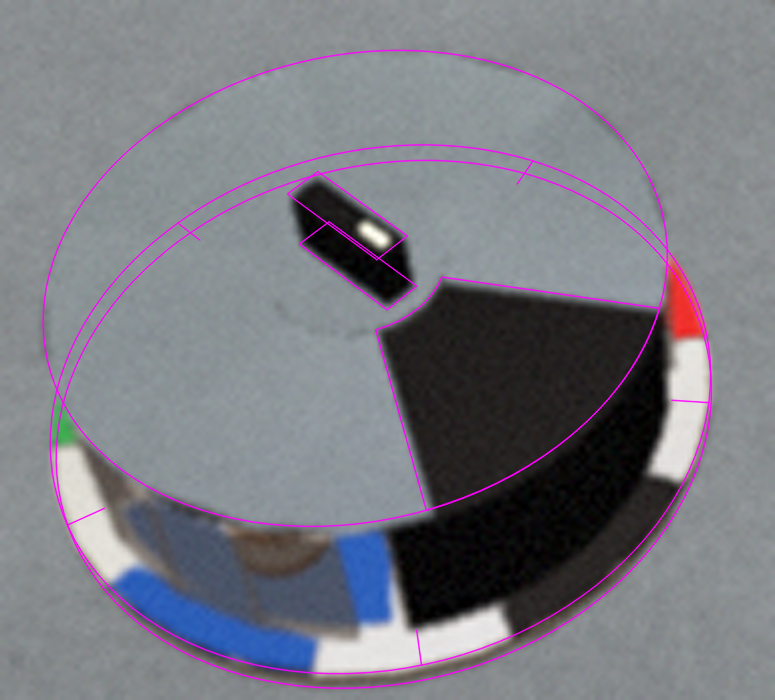

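View pics/z_d.png

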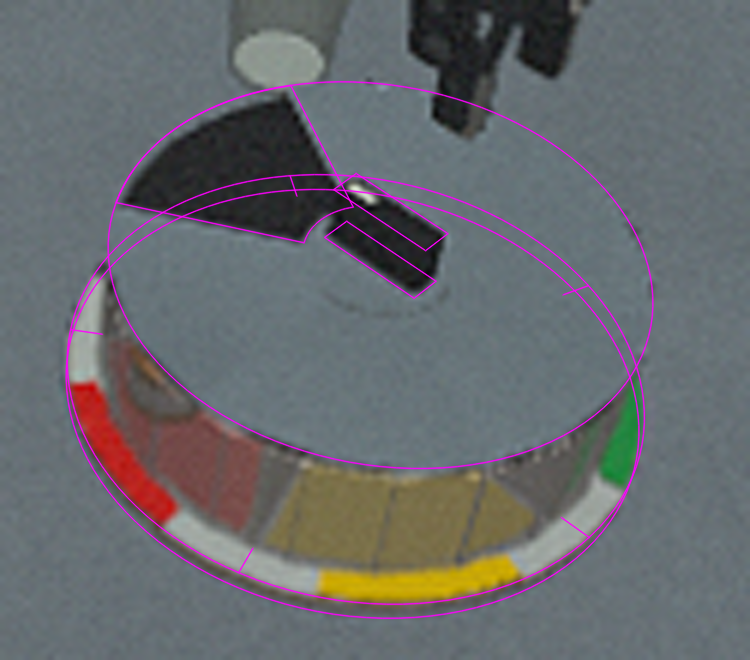

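The cover is exactly over black, but in the side view the red bottle now sits further left than before (its body was at about (296,191) and is now near (288,184)). It seems to have been knocked, so I'll measure it.

```bash
cat > pr.py <<'E'
from h import *
b=robot.read_camera("side")
im=cv2.resize(b["frame"][160:220,265:325,::-1],None,fx=10,fy=10,interpolation=cv2.INTER_CUBIC)
t=np.linspace(0,2*np.pi,60)
def circ(x,y,z,r,col):
    p=((proj(b,np.c_[x+r*np.cos(t),y+r*np.sin(t),np.full(60,z)])-[265,160]+.5)*160).astype(np.int32); cv2.polylines(im,[p],True,col,1,cv2.LINE_AA,4)
import sys
for i in range(1,len(sys.argv),2):
    x,y=map(float,sys.argv[i:i+2])
    for z in(.012,.048): circ(x,y,z,.023,[(255,0,255),(0,255,255)][i//2%2])
cv2.imwrite("pics/red.png",im)
E
python3 pr.py .5525 -.129 .575 -.14
python3 - <<'E'
import numpy as np
a=-.22+1.257; p=np.array([.509+.092*np.cos(a),-.211+.092*np.sin(a)]); print("place_red",p)
E
```

```text
place_red [ 0.55581008 -0.13179888]
```

View pics/red.png

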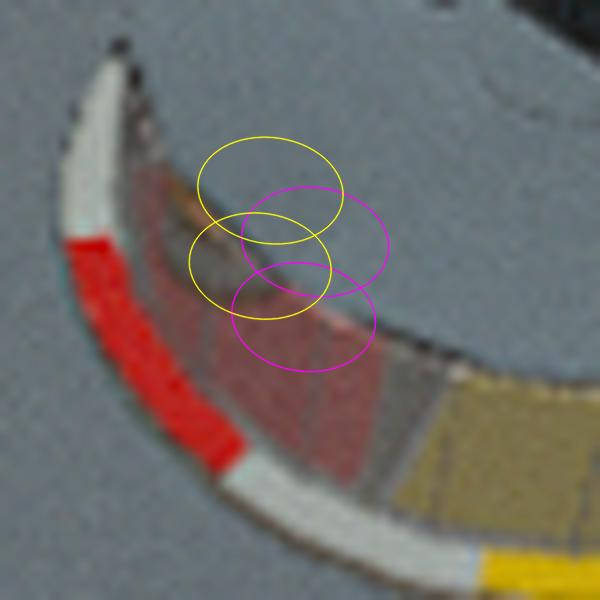

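```bash
python3 pr.py .582 -.142 .588 -.150
```

```text
(no output)
```

View pics/red.png

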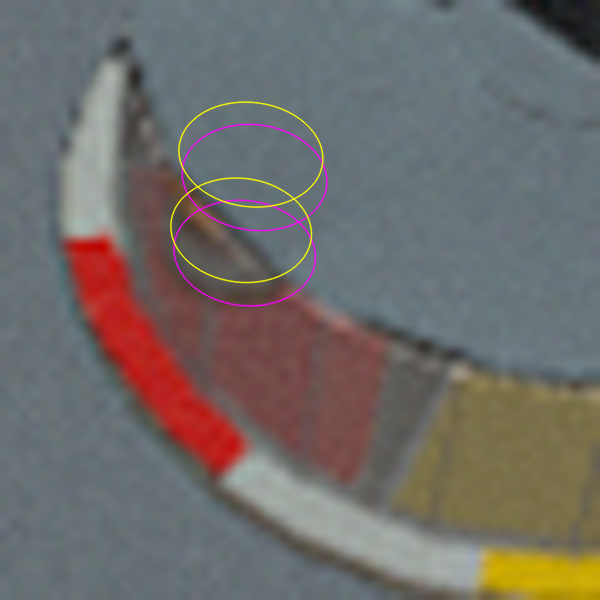

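Red's base now fits about (0.582, -0.142), roughly 30 mm from the place point and inside the 50 mm limit. I'll confirm that it is upright from the wrist camera through the clear wall.

```bash
python3 -m inch '[[0.7,1.5,0,0,0,-0.17],[0.7,1.5,0,0,0,-0.17],[0.7,1.5,0,0,0,-0.17],[0.7,1.5,0,0,0,-0.17],[0.7,1.5,0,0,0,-0.17],[0.7,1.5,0,0,0,-0.17],[0.7,1.5,0,0,0,-0.17],[0.7,1.5,0,0,0,-0.17],[0.7,1.5,0,0,0,-0.17],[0.7,1.5,0,0,0,-0.17],[0.7,1.5,0,0,0,-0.17],[0.7,1.5,0,0,0,-0.17],[0.7,1.5,0,0,0,-0.17],[0.7,1.5,-3,0,0,-0.17],[0,0,-3,0,0,0],[0,0,-3,0,0,0],[0,0,0,0,0,0]]'; python3 st.py; python3 - <<'E'
from h import *
c=robot.read_camera("wrist"); cv2.imwrite("pics/za.png",cv2.resize(c["frame"][:,:,::-1],(768,576)))
E
```

```text
t: 50.78
eef_pos: [0.5545, 0.0772, 0.1916]
ee_rot: [1.984, 0.45, -1.979]
contact_force: [0.1, -0.2, 0.1]
gripper_width: 0.603
t 50.77 p [0.5545 0.0772 0.1916] x [ 0.001  0.008 -1.   ] jawdeg -64.8 q [-0.07  0.49  1.64  0.01  1.01  1.06] F [ 0.1 -0.2  0.1] g 0.603
```

View pics/za.png

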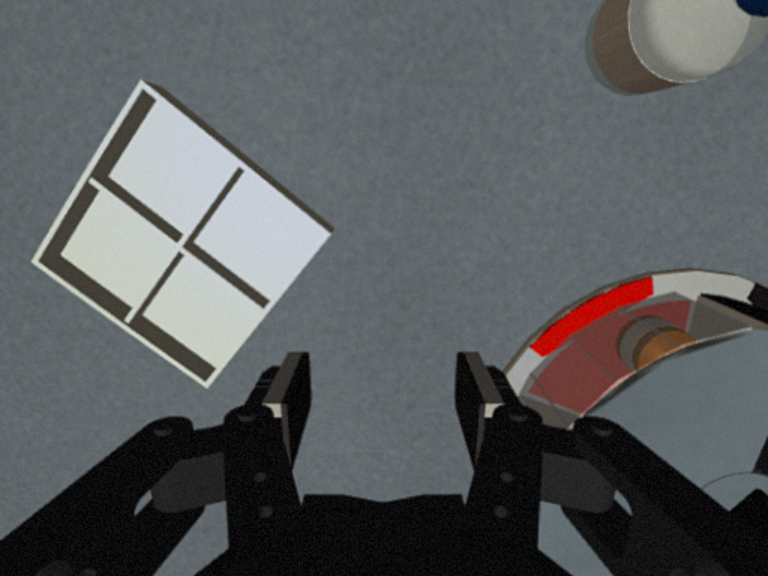

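```bash
python3 - <<'E'
from h import *
c=robot.read_camera("wrist")
x0,y0=330,160
im=cv2.resize(c["frame"][y0:y0+120,x0:x0+160,::-1],None,fx=5,fy=5,interpolation=cv2.INTER_CUBIC)
t=np.linspace(0,2*np.pi,60)
for (x,y),col in(((.582,-.142),(255,0,255)),((.577,-.136),(0,255,255))):
  for z in(.012,.048):
    p=((proj(c,np.c_[x+.023*np.cos(t),y+.023*np.sin(t),np.full(60,z)])-[x0,y0]+.5)*80).astype(np.int32); cv2.polylines(im,[p],True,col,1,cv2.LINE_AA,4)
cv2.imwrite("pics/zb.png",im)
E
```

```text
(no output)
```

View pics/zb.png

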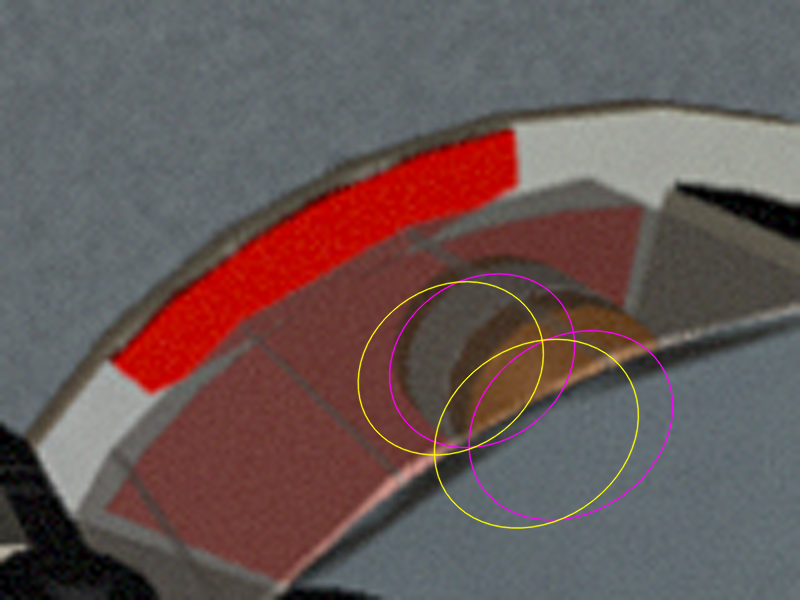

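Seen from the wrist, red's base and band contours are offset in the direction an upright bottle gives. It is about 30 mm from the place point. One last look before handing in.

```bash
python3 - <<'E'
from h import *
a=robot.read_camera("scene")["frame"];b=robot.read_camera("side")["frame"]
im=np.hstack([a[100:384,90:350],b[60:344,190:450]])[:,:,::-1]
cv2.imwrite("pics/zc.png",cv2.resize(im,(780,426)))
E
python3 st.py
```

```text
t 50.98 p [0.5572 0.0772 0.1954] x [ 0.01   0.008 -1.   ] jawdeg -64.8 q [-0.07  0.49  1.64  0.01  1.01  1.06] F [-0.5 -0.1 -0.1] g 0.6
```

View pics/zc.png

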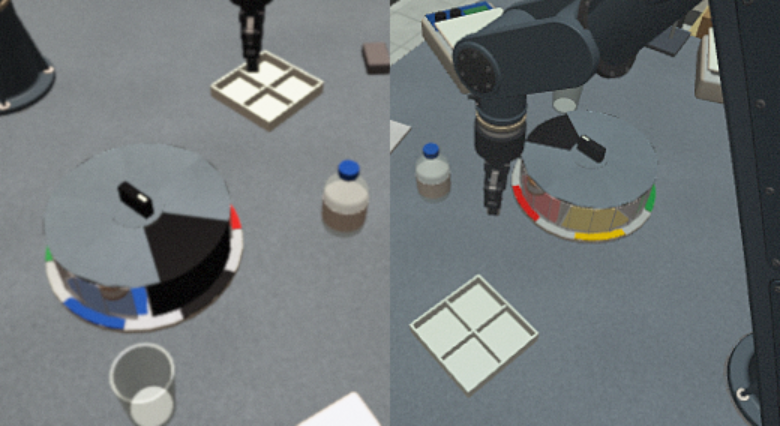

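The tray is empty, the cover is over black, and the stock bottle, beaker and timer are in place. The arm is clear of everything, so I'll hand in.

```bash
python3 -c "
from cell import robot
print(robot.hand_in())"
```

```text
the job is handed in; nothing more can be done
None
```

I put the red, blue and green bottles into the compartments of their own colours, then turned the cover shut over the black sector. There was no yellow bottle at the start. The job was handed in at about 51 s, with the arm clear of everything.

**Setting down:** Each bottle was lowered to floor contact, 19–36 N at the wrist, before I released it. I saw each one standing upright straight after its release.

**Last checks:**
- The cover overlays the 0 rad model in the two fixed-camera views, and the handle angle I read at release put it about 0.01 rad from that.
- The tray is empty. The stock bottle, beaker and timer look unmoved.
- The blue bottle was still in place, seen through the clear wall.
- The green bottle was last seen upright just before the cover closed over it, and could not be checked after that.

**One disagreement:** During the last turn of the cover the red bottle was knocked about 3 cm inside its own compartment. From two views I measured it upright and about 30 mm from its middle point. That is inside the 50 mm limit, so I left it there.

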